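# Make up a two-tier rice-cake set

### The arm

A 7-joint arm with a two-finger parallel gripper is mounted at the origin on the work surface. World frame = base frame: x ahead of the robot, y to its left, z up, the work surface at z = 0. Lengths are in m, angles in rad, forces in N, time in s.
With the tool pointing down it reaches from about 0.35 to 0.9 m from the base axis. Payload 8.1 kg.
Tool frame: the origin (TCP) lies between the finger pads; the fingertips stand 19 mm ahead of it and the grasp point (between the pads) is the TCP; y points along the fingers, x is the direction in which the jaws open and shut, and the axes are right-handed (so a half turn about y gives the same grasp; the last joint's range is limited). The gripper opens to 92 mm and grips with 3 to 60 N. Pads are 19 mm wide; open, the fingers measure 130 mm over their backs; the gripper's body (75 mm by 190 mm) begins 47 mm behind the grasp point.
Start: joints at [-1.274, 0.434, 0.025, 1.573, -0.012, 1.134, -0.075], TCP at [0.243, 0.576, 0.246] pointing down, gripper open.
Joint ranges: [-2.62, 2.62], [-0.44, 2.09], [-1.27, 1.32], [0.08, 2.57], [-1.32, 4.46], [0.12, 2], [-2.74, 2.74]. Speed limits (rad/s): [2.22, 2.22, 3.01, 3.01, 3.14, 3.14, 3.14].

### API

Orientations are given as a rotation vector (axis times angle).
In Python, from cell import arm gives the robot as it stands.
- The arm moves only by the tool move_arm, never from a script. Its argument "series" is a list of rows, each an object of numbers: "x", "y", "z": the shift along the tool's x, y, z in cm; "rx", "ry", "rz": the turn, a rotation vector about the tool's x, y, z in rad. In form: [{"x": .., "y": .., "z": .., "rx": .., "ry": .., "rz": ..}, ...]. A call has 1 to 12 rows; each row shifts and turns the pose as measured when the row begins, along the tool's axes as they then stand; what a row does not reach is not made up. A row lasts 1/8 s, in which the tool goes at most 62.5 mm and 10.7 degrees, less where a joint would pass 70% of its speed; a pose out of reach is approached as far as the arm can. A call is refused whole if a number of a shift passes 6.25 or a number of a turn 0.188, either way. A call with a gripper value outside its range is refused whole. "jaw" is the finger opening in cm, from 0 to 9.18, set as the call begins (left out, the last holds). The fingers move at their own pace and stop on an object; "newtons" is the grip in N (left out, the last holds). Time passes only in rows, so rows that do not move let the fingers close. It gives the time, the measured TCP pose, the force and the opening at its end, in the units of the state.
- arm.observe(): the state, without advancing time (a new reading comes with each control period).
- arm.get_image(name): name is "scene" or "top"; returns the picture (480x640x3 uint8, blue, green, red); there is no depth.
- arm.camera_params(name): a dict with "K" (3x3 intrinsics, pixels), "R" (3x3) and "t" (3): a world point X has camera coordinates R X + t. Camera axes: x right, y down, z forward; pixel columns grow to the right and rows downward; lengths in m; the calibration is good to about 2 mm. A picture is of the moment at which its call begins. camera_params takes no time and is no camera call.
- arm.sign_off(): hands the job in, once; it reports no verdict.
The state is a dict: "clock": time; "joints": joint angles; "dq": joint speeds; "joint_efforts": joint torques, N m; "position": TCP position; "ee_rot": TCP orientation; "force": force on the tool from outside, world axes, zero at the start; "ft_torque": the same for the moment, N m; "width": opening from 0.0 (shut) to 1.0 (fully open).
Only numpy, scipy, OpenCV 4.12 (cv2) and the standard library are available. Lean on these libraries where they do the work, as an engineer would, in place of code of your own. Each camera call takes 0.05 s, during which the arm holds its last target.

### The job

Make up a two-tier set of rice cakes: lay the long bar flat along the middle of the lower tray, and stack the tray with the handle squarely on top of it, so that its four feet drop inside the lower tray's corners and it sits flat on the rim all round. In the upper tray the round cake must stand upright in the middle of the compartment nearer the weighing scale, and the square block flat in the middle of the other compartment. Leave the steel cup and the tape roll where they are.

Things in the scene. Friction and masses are not known exactly. Their poses are not given: they have to be found in the camera images.
- lower_tray: Plain blue tray without handle, fixed to the bench; sizes in mm: 162 (x) x 240 (y) x 54 high, walls 6 thick, inner floor 6 up, inside 150 x 228. Origin: centre of its underside; z up, y along its long side (within 12 degrees of world y, left-right). The upper tray stacked on it rests on its rim: the feet then end 44 above the bench, the upper floor is 60 above the bench.
- upper_tray_center (a point): Loose blue tray, mm: 162 (x) x 240 (y) x 65 high, 0.35 kg. Heights from its underside: 4 tapered feet 0-10 (18 wide, at x +-63, y +-102, 3 clearance in the lower corners), floor 10-16, walls to 40, divider at y = 0 to 34, on it the grey handle: bar 80 (x) x 12 (y), top at 65. Two compartments 150 x 110, middles at y +-60. Point: its middle, 32.5 up; z up, y along the long side.
- bar_center (a point): Long bar of firm white rice cake with black beans: 45 (x) x 150 (y) x 38 high, loose, about 0.28 kg. This point: its centre; y along its length.
- round_cake_center (a point): Round rice cake, a white disc with black beans, 56 diameter, 40 high, loose, about 0.11 kg. This point: its centre; z up.
- block_center (a point): Square block of rice cake, white with black beans, 55 x 55 x 40 high, loose, about 0.13 kg. This point: its centre; z up, x and y square to its sides.
- scale: Bench scale: low white box 200 (x) x 170 (y) with a bare metal plate and a small grey display towards the robot, 56 high, fixed. It stands at the left or the right end of the row (a grey bag sealer stands at the other end). Origin: centre of its underside.
- cup: Bystander: small steel cup, 52 diameter, 55 high, between the two trays, to be left alone. Origin: centre of its underside.
- tape_roll: Bystander: roll of brown tape lying flat, 68 outside diameter, 24 high, between the two trays, to be left alone. Origin: centre of its underside.
Mind the look-alikes: they are no part of the job. Leave any brown or orange look-alike of the part that bears bar_center alone.

How it is judged:
At the end, for the whole second after the job is handed in: Bar lies in the lower tray within 15 mm of its middle and 0.2 rad of its length; upper tray seated level on it (8 mm, 0.06 rad); round cake upright within 15 mm (each axis) of the middle of the upper compartment nearer the scale, block likewise in the other; all at rest (x of bar_center in the frame of lower_tray between -0.015 and 0.015 m and y of bar_center in the frame of lower_tray between -0.015 and 0.015 m and z of bar_center in the frame of lower_tray between 0.02 and 0.03 m and angle between the y axis of bar_center and the y axis of lower_tray, either way round below 0.2 rad and horizontal distance between upper_tray_center and lower_tray below 0.008 m and angle between the y axis of upper_tray_center and the y axis of lower_tray, either way round below 0.06 rad and angle between upper_tray_center's own z axis and vertical below 0.04 rad and z of upper_tray_center in the frame of lower_tray between 0.0725 and 0.0805 m and x of round_cake_center in the frame of lower_tray between -0.015 and 0.015 m and z of round_cake_center in the frame of lower_tray between 0.075 and 0.085 m and angle between round_cake_center's own z axis and vertical below 0.15 rad and x of block_center in the frame of lower_tray between -0.015 and 0.015 m and z of block_center in the frame of lower_tray between 0.075 and 0.085 m and ((y of scale in the frame of lower_tray above 0 m and y of round_cake_center in the frame of lower_tray between 0.045 and 0.075 m and y of block_center in the frame of lower_tray between -0.075 and -0.045 m) or (y of scale in the frame of lower_tray below 0 m and y of round_cake_center in the frame of lower_tray between -0.075 and -0.045 m and y of block_center in the frame of lower_tray between 0.045 and 0.075 m)) and linear speed of each of bar, upper_tray, round_cake, block below 0.02 m/s and angular speed of each of bar, upper_tray, round_cake, block below 0.2 rad/s); the robot touches nothing.
It fails at once if the cup or the tape roll is displaced by more than 30 mm (distance of any of cup, tape_roll from where it was at the start of the episode above 0.03 m).
It also fails if it takes over 128 s, if anything falls off the work surface, if the arm or the gripper's body presses on something with over 40 N, if the wrist force passes 120 N, or if a joint passes its speed limit or range.

## Working session

There is one attempt and no reset: what is moved stays moved. The work goes in short steps, Python scripts to look and compute and a tool call to move; the robot and the scene stay as the last step left them, time stands still between calls to the robot, and variables do not carry over. Pictures are saved under pics/ and viewed, and the job is handed in when it is done.

Besides the shell and the picture viewer there is one more tool, called after "Emit:" in YAML: its name, and indented under it one key for each argument. move_arm: Moves the arm, as the interface text tells. Its arguments: {"type":"object","properties":{"series":{"type":"array","items":{"type":"object","properties":{"x":{"type":"number"},"y":{"type":"number"},"z":{"type":"number"},"rx":{"type":"number"},"ry":{"type":"number"},"rz":{"type":"number"}}}},"jaw":{"type":"number"},"newtons":{"type":"number"}},"required":["series"]}

```bash
ls; mkdir -p pics; python3 - <<'E'
from cell import arm
import cv2
s=arm.observe()
print(s)
for n in("scene","top"):
    im=arm.get_image(n); cv2.imwrite(f"pics/{n}0.png",im)
    p=arm.camera_params(n); print(n,p, -p["R"].T@p["t"])
E
```

```text
pics
{'clock': 0.0, 'joints': array([-1.27362962,  0.43521839,  0.02498336,  1.57410506, -0.01158153,
        1.1339819 , -0.0751183 ]), 'dq': array([ 3.14255533e-04, -1.17415621e-03, -3.58685101e-04,  2.11618528e-05,
       -1.36416634e-03,  1.78793226e-03,  3.26744926e-04]), 'joint_efforts': array([-3.47540145e-04, -6.67849374e+01,  9.84478109e-01, -3.14449847e+01,
       -6.06440473e-02,  4.32820350e-02,  1.65571946e-04]), 'position': array([0.24312641, 0.57525127, 0.24494484]), 'ee_rot': array([-1.37326217, -0.90895213,  0.91094373]), 'force': array([0.6733219 , 0.22461132, 0.0516294 ]), 'ft_torque': array([0.03261425, 0.03856648, 0.00109467]), 'width': 0.9969753757032409}
scene {'K': array([[567.01328519,   0.        , 322.12646991],
       [  0.        , 567.01328519, 246.06087963],
       [  0.        ,   0.        ,   1.        ]]), 'R': array([[ 0.241778  ,  0.97017157,  0.01762152],
       [ 0.614854  , -0.13912908, -0.77627164],
       [-0.75066501,  0.19852007, -0.63015222]]), 't': array([-0.01567986, -0.23966488,  1.81773426])} [ 1.51565946 -0.37898893  0.95968054]
top {'K': array([[472.71429026,   0.        , 320.34102311],
       [  0.        , 472.71429026, 236.00763663],
       [  0.        ,   0.        ,   1.        ]]), 'R': array([[ 0.00964815, -0.99994673, -0.00366839],
       [-0.98000773, -0.00872657, -0.19876796],
       [ 0.19872535,  0.00551279, -0.98003971]]), 't': array([-0.09539911,  0.44720354,  1.40459286])} [ 0.16005513 -0.0992347   1.46509656]
```

View pics/scene0.png

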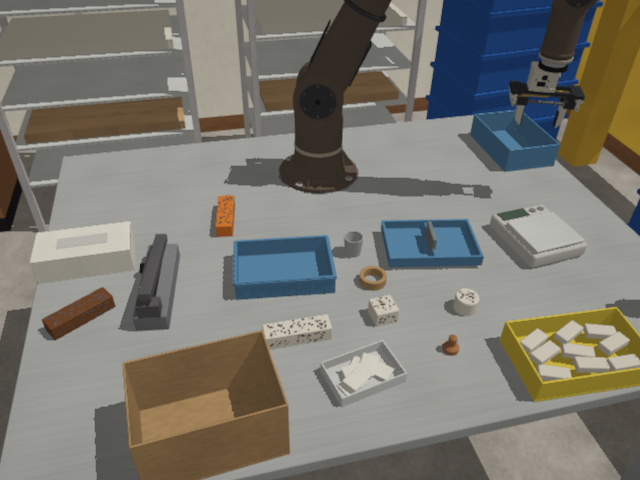

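View pics/top0.png

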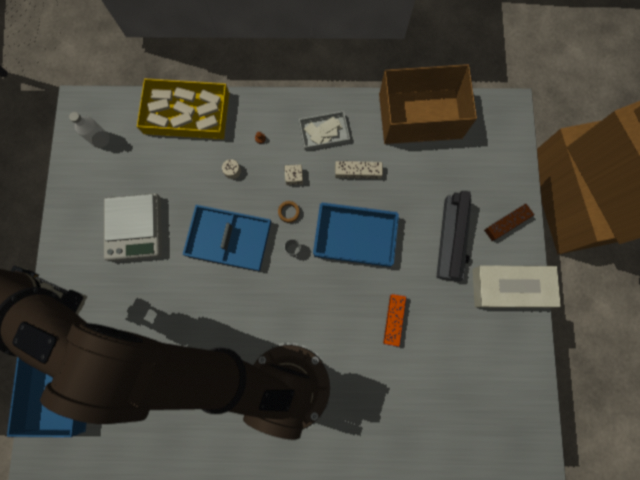

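```bash
cat > h.py <<'E'
import cv2,numpy as np
from cell import arm
P={n:arm.camera_params(n) for n in("scene","top")}
def ray(n,uv):
    p=P[n];d=p["R"].T@np.linalg.inv(p["K"])@np.array([uv[0],uv[1],1.]);return -p["R"].T@p["t"],d/np.linalg.norm(d)
def onz(n,uv,z):
    c,d=ray(n,uv);return c+d*(z-c[2])/d[2]
def tri(a,b):
    (c1,d1),(c2,d2)=ray("scene",a),ray("top",b)
    t=np.linalg.lstsq(np.c_[d1,-d2],c2-c1,rcond=None)[0]
    p,q=c1+d1*t[0],c2+d2*t[1];return (p+q)/2,np.linalg.norm(p-q)
def proj(n,X):
    p=P[n];c=p["K"]@(p["R"]@np.asarray(X,float)+p["t"]);return c[:2]/c[2]
def grab(n,tag):
    im=arm.get_image(n);cv2.imwrite(f"pics/{n}_{tag}.png",im);return im
def crop(im,box,s,fn):
    x0,y0,x1,y1=box;c=cv2.resize(im[y0:y1,x0:x1],None,fx=s,fy=s,interpolation=cv2.INTER_CUBIC);cv2.imwrite(fn,c)
E
python3 - <<'E'
from h import *
from scipy.spatial.transform import Rotation as R
print(R.from_rotvec(arm.observe()["ee_rot"]).as_matrix().round(3))
s=cv2.imread("pics/scene0.png");t=cv2.imread("pics/top0.png")
crop(s,(220,200,500,360),2.8,"pics/sc.png")
crop(t,(170,140,410,280),3.3,"pics/tc.png")
E
```

```text
[[ 0.389 -0.    -0.921]
 [ 0.921 -0.001  0.389]
 [-0.001 -1.    -0.   ]]
```

View pics/sc.png

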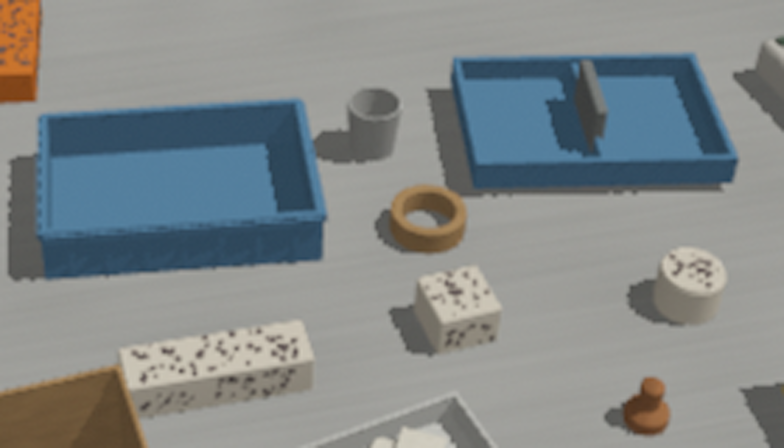

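View pics/tc.png

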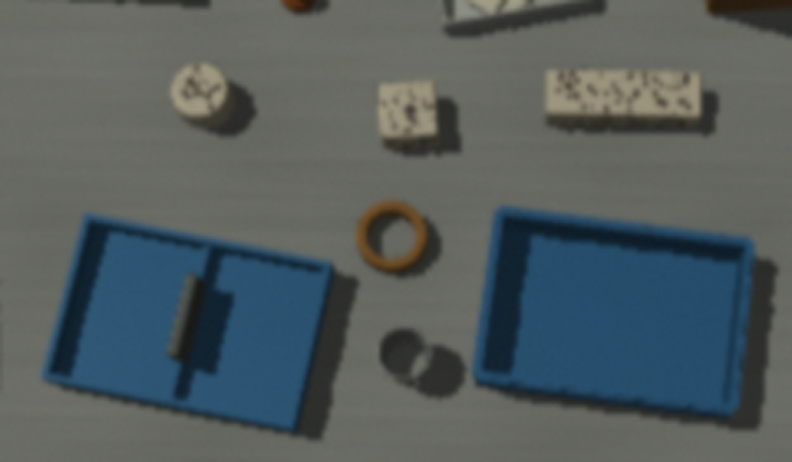

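```bash
cat >> h.py <<'E'
def mask(im,kind):
    hsv=cv2.cvtColor(im,cv2.COLOR_BGR2HSV);H,S,V=[hsv[...,i].astype(int) for i in range(3)]
    if kind=="blue": m=(H>95)&(H<115)&(S>110)&(V>25)
    return m.astype(np.uint8)*255
def up(im,box,s=4):
    x0,y0,x1,y1=box;return cv2.resize(im[y0:y1,x0:x1],None,fx=s,fy=s,interpolation=cv2.INTER_CUBIC)
def tocam(pts,box,s=4):  # upsampled px -> image px
    return (np.asarray(pts,float)+.5)/s-.5+np.array(box[:2])
def poly(im,box,kind,eps=6,fn=None,s=4):
    u=up(im,box,s);m=mask(u,kind) if isinstance(kind,str) else kind(u)
    m=cv2.morphologyEx(m,cv2.MORPH_CLOSE,np.ones((9,9)))
    c=max(cv2.findContours(m,cv2.RETR_EXTERNAL,cv2.CHAIN_APPROX_NONE)[0],key=cv2.contourArea)
    h=cv2.approxPolyDP(cv2.convexHull(c),eps,True)[:,0]
    if fn:
        v=u.copy();cv2.polylines(v,[h],True,(0,255,255),1)
        for i,p in enumerate(h):cv2.putText(v,str(i),tuple(map(int,p)),0,.6,(0,0,255),2)
        cv2.imwrite(fn,v)
    return tocam(h,box,s)
E
python3 - <<'E'
from h import *
s=cv2.imread("pics/scene0.png");t=cv2.imread("pics/top0.png")
for nm,im,box in(("scL",s,(225,230,345,302)),("scU",s,(372,212,488,272)),("topL",t,(308,198,404,270)),("topU",t,(178,200,278,275))):
    print(nm,poly(im,box,"blue",6,f"pics/{nm}.png").round(1).tolist())
a=[cv2.resize(cv2.imread(f"pics/{n}.png"),(400,290)) for n in("scL","scU","topL","topU")]
cv2.imwrite("pics/mont.png",np.vstack([np.hstack(a[:2]),np.hstack(a[2:])]))
E
```

```text
scL [[326.9, 236.1], [335.1, 274.6], [332.9, 291.6], [236.1, 297.6], [233.4, 282.6], [235.1, 240.9]]
scU [[482.1, 255.9], [479.9, 264.1], [389.6, 266.1], [381.9, 232.4], [381.9, 221.1], [466.9, 219.4]]
topL [[320.1, 203.9], [323.6, 202.6], [396.4, 212.4], [397.9, 219.4], [392.6, 263.9], [386.4, 265.9], [315.1, 255.9], [313.1, 249.6]]
topU [[195.6, 205.1], [269.6, 220.1], [258.6, 270.1], [183.1, 253.9]]
```

View pics/mont.png

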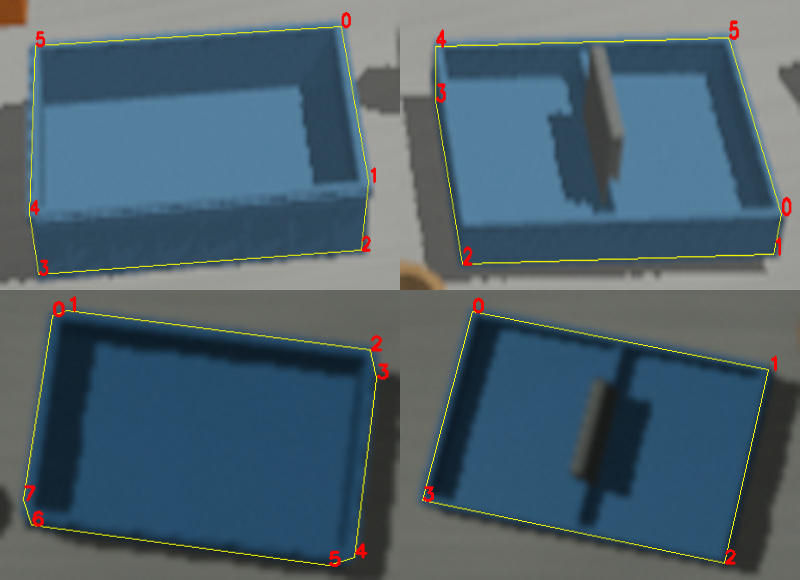

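```bash
cat > q.py <<'E'
from h import *
def frame(c):  # c: 4 corners xy order (+x+y),(+x-y),(-x-y),(-x+y)
    c=np.array(c)[:,:2];ctr=c.mean(0);ey=(c[0]-c[1]+c[3]-c[2]);ey/=np.linalg.norm(ey)
    print(" sides y",np.linalg.norm(c[0]-c[1]).round(4),np.linalg.norm(c[3]-c[2]).round(4),"x",np.linalg.norm(c[0]-c[3]).round(4),np.linalg.norm(c[1]-c[2]).round(4),"ctr",ctr.round(4),"yaw(deg)",np.degrees(np.arctan2(-ey[0],ey[1])).round(2))
if __name__=="__main__":
    print("L +x corners",tri((335.1,274.6),(321.3,202.6)),tri((233.4,282.6),(396.8,212.4)))
    print("L floor-base", [onz("scene",p,0).round(4) for p in((332.9,291.6),(236.1,297.6))])
    z=.054;frame([onz("scene",p,z) for p in((335.1,274.6),(233.4,282.6),(235.1,240.9),(326.9,236.1))])
    print("U corners",tri((482.1,255.9),(195.6,205.1)),tri((381.9,221.1),(258.6,270.1)))
    z=.040
    frame([onz("top",p,z) for p in((195.6,205.1),(269.6,220.1),(258.6,270.1),(183.1,253.9))])
    c=[onz("scene",p,z) for p in((482.1,255.9),(381.9,221.1),(466.9,219.4))];print(np.round(c,4))
    c=c[0],c[0]+c[1]-c[2],c[1],c[2]
    frame(c)
E
python3 q.py
```

```text
L +x corners (array([ 0.55116161, -0.09186111,  0.05665731]), np.float64(0.0028698978288703493)) (array([ 0.52231027, -0.32737048,  0.0533924 ]), np.float64(0.003148041010154526))
L floor-base [array([ 0.5497, -0.0937,  0.    ]), array([ 0.5177, -0.3262,  0.    ])]
 sides y 0.2408 0.2359 x 0.1499 0.1569 ctr [ 0.4596 -0.1989] yaw(deg) -7.03
U corners (array([0.54485649, 0.29992283, 0.03675456]), np.float64(6.91010607619986e-05)) (array([0.34313717, 0.09757552, 0.03369639]), np.float64(0.0034584510777887793))
 sides y 0.237 0.2374 x 0.1571 0.1587 ctr [0.4433 0.197 ] yaw(deg) -11.39
[[0.5483 0.2976 0.04  ]
 [0.3512 0.0961 0.04  ]
 [0.3951 0.3278 0.04  ]]
 sides y 0.2358 0.2358 x 0.1561 0.1561 ctr [0.4497 0.1968] yaw(deg) -10.72
```

```bash
cat > q2.py <<'E'
from h import *
# lower tray via top view: rim lines +x, +y, -y ; base line -x
T=dict(px=((323.6,202.6),(396.4,212.4),.054),py=((320.1,203.9),(313.1,249.6),.054),my=((397.9,219.4),(392.6,263.9),.054),mx=((386.4,265.9),(315.1,255.9),0.))
S=dict(px=((332.9,291.6),(236.1,297.6),0.),py=((326.9,236.1),(335.1,274.6),.054),my=((235.1,240.9),(233.4,282.6),.054),mx=((235.1,240.9),(326.9,236.1),.054))
def go(n,L,rot,name):
    print(name,n)
    ang=[];
    l={k:(onz(n,a,z)[:2],onz(n,b,z)[:2]) for k,(a,b,z) in L.items()}
    for k,(a,b) in l.items():
        d=b-a; y=np.degrees(np.arctan2(-d[0],d[1])) if k in("px","mx") else np.degrees(np.arctan2(d[1],d[0])); ang.append((y+90)%180-90)
    print(" yaws",dict(zip(l,np.round(ang,2))))
    w=np.average(ang[:1]+ang[3:]);w=np.radians(rot if rot is not None else w);ex=np.array([np.cos(w),np.sin(w)]);ey=np.array([-np.sin(w),np.cos(w)])
    m={k:(a+b)/2 for k,(a,b) in l.items()}
    X=[m["px"]@ex,m["mx"]@ex];Y=[m["py"]@ey,m["my"]@ey]
    print(" sizes",X[0]-X[1],Y[0]-Y[1],"ctr",(ex*sum(X)/2+ey*sum(Y)/2).round(4),np.degrees(w).round(2))
if __name__=="__main__":
    go("top",T,-7.3,"L");go("scene",S,-7.3,"L")
    q=[(195.6,205.1),(269.6,220.1),(258.6,270.1),(183.1,253.9)]
    go("top",dict(px=(q[0],q[1],.04),py=(q[3],q[0],.04),my=(q[1],q[2],.04),mx=(q[2],q[3],.0)),-11.4,"U")
E
python3 q2.py
```

```text
L top
 yaws {'px': np.float64(-7.44), 'py': np.float64(-7.86), 'my': np.float64(-7.89), 'mx': np.float64(-7.55)}
 sizes 0.16040081979167176 0.2430402170802306 ctr [ 0.4577 -0.1999] -7.3
L scene
 yaws {'px': np.float64(-7.84), 'py': np.float64(-6.86), 'my': np.float64(-8.65), 'mx': np.float64(-7.87)}
 sizes 0.15158847101924777 0.23829192554552406 ctr [ 0.4587 -0.1988] -7.3
U top
 yaws {'px': np.float64(-11.2), 'py': np.float64(-10.51), 'my': np.float64(-10.37), 'mx': np.float64(-11.58)}
 sizes 0.15392298032258628 0.23722357400025873 ctr [0.4452 0.1966] -11.4
```

```bash
python3 - <<'E'
from h import *
s=cv2.imread("pics/scene0.png");t=cv2.imread("pics/top0.png")
def wm(u):
    hsv=cv2.cvtColor(u,cv2.COLOR_BGR2HSV);b=u.astype(int)
    m=((b[...,2]-b[...,0]>14)&(b[...,2]>75))|((u.max(2)<70)&False)
    return cv2.morphologyEx(m.astype(np.uint8)*255,cv2.MORPH_CLOSE,np.ones((17,17)))
L=[("sBar",s,(258,312,338,350)),("sBlk",s,(364,292,402,328)),("sRnd",s,(448,284,486,320)),("tBar",t,(330,154,388,186)),("tBlk",t,(280,160,308,190)),("tRnd",t,(216,154,246,186))]
V=[]
for nm,im,box in L:
    print(nm,poly(im,box,wm,4,f"pics/{nm}.png",8 if nm!="sBar" else 6).round(1).tolist())
    v=cv2.imread(f"pics/{nm}.png");k=min(260/v.shape[1],290/v.shape[0]);v=cv2.resize(v,None,fx=k,fy=k);V.append(cv2.copyMakeBorder(v,0,290-v.shape[0],0,260-v.shape[1],0))
cv2.imwrite("pics/m2.png",np.vstack([np.hstack(V[:3]),np.hstack(V[3:])]))
E
```

```text
sBar [[331.6, 327.4], [330.9, 337.2], [329.8, 338.4], [270.1, 349.4], [257.6, 349.4], [257.6, 329.8], [262.8, 324.1], [326.9, 314.1]]
sBlk [[389.4, 294.7], [398.3, 308.9], [396.8, 319.6], [393.6, 321.6], [376.6, 325.4], [368.4, 311.1], [368.7, 300.1], [370.8, 298.2]]
sRnd [[462.7, 288.1], [467.9, 288.2], [472.8, 289.9], [476.1, 292.3], [478.6, 297.1], [478.8, 299.8], [475.3, 310.9], [473.7, 312.9], [469.3, 314.8], [462.7, 314.7], [455.8, 310.7], [453.8, 306.7], [453.9, 302.4], [456.1, 292.4], [460.1, 288.8]]
tBar [[334.7, 162.4], [335.3, 160.9], [337.1, 160.4], [380.1, 161.2], [381.9, 162.7], [381.9, 174.1], [380.3, 175.7], [335.7, 174.8], [334.3, 170.9]]
tBlk [[300.4, 164.1], [301.7, 168.2], [301.8, 180.2], [291.2, 181.8], [286.2, 181.8], [285.2, 181.2], [284.2, 178.8], [284.3, 165.2], [287.6, 164.4]]
tRnd [[235.2, 159.8], [236.8, 161.4], [238.7, 165.7], [237.7, 170.8], [233.1, 174.9], [226.4, 175.8], [222.1, 171.7], [221.1, 166.4], [222.2, 163.2], [224.7, 160.3], [227.2, 159.1], [230.9, 158.6]]
```

View pics/m2.png

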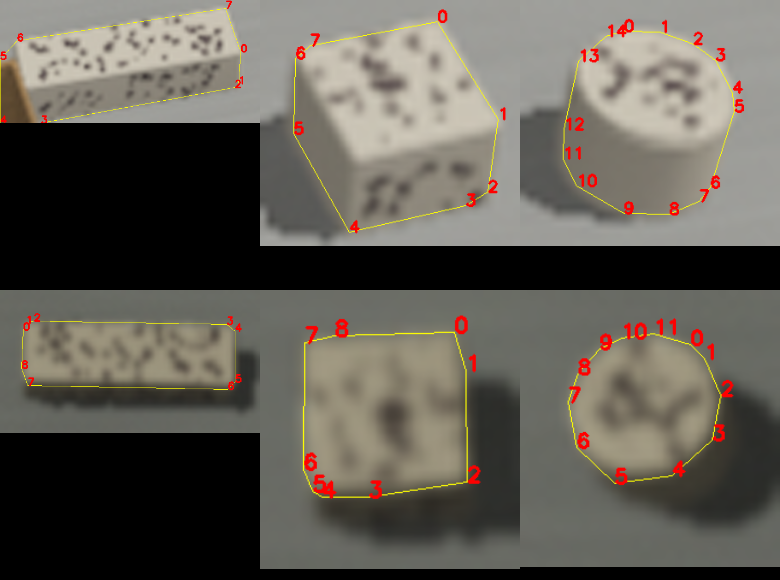

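```bash
python3 - <<'E'
from h import *
for n,a,b in [("bar-+",(326.9,314.1),(334.9,175)),("bar--",(262.8,324.1),(381.8,175.5)),("bar++",(331.6,327.4),(334.7,160.6)),("blk-+",(389.4,294.7),(284.4,181.6)),("blk--",(369.4,298.5),(301.8,180.4)),("blk++",(398.3,308.9),(284.3,164.8)),("rnd",(467.,296.7),(229.8,167.1))]:
    X,e=tri(a,b);print(n,X.round(4),e.round(4))
f=lambda q,z:np.array([onz("top",p,z)[:2] for p in q])
print("bar",f([(334.7,160.6),(381.9,161.2),(381.8,175.5),(334.9,175)],.038).round(4).tolist(),f([(334.7,160.6),(381.9,161.2),(381.8,175.5),(334.9,175)],.038).mean(0))
b=f([(284.3,164.8),(301.0,164),(301.8,180.4),(284.4,181.6)],.04);print("blk",b.round(4).tolist(),b.mean(0))
print("rnd",f([(229.8,167.1)],.04), onz("scene",(467,296.7),.04))
bs=np.array([onz("scene",p,.038)[:2] for p in((326.9,314.1),(262.8,324.1),(331.6,327.4))]);print("bar scene",bs.round(4), (bs[1]+bs[2])/2)
bs=np.array([onz("scene",p,.04)[:2] for p in((389.4,294.7),(369.4,298.5),(398.3,308.9))]);print("blk scene",bs.round(4), (bs[1]+bs[2])/2)
E
```

```text
bar-+ [ 0.6491 -0.1353  0.0312] 0.0005
bar-- [ 0.6482 -0.2828  0.033 ] 0.0029
bar++ [ 0.6953 -0.1354  0.036 ] 0.0017
blk-+ [0.6245 0.0235 0.0346] 0.0014
blk-- [ 0.6286 -0.0295  0.0375] 0.0029
blk++ [0.6784 0.0251 0.0403] 0.0006
rnd [0.6715 0.1991 0.0343] 0.0004
bar [[0.6947, -0.1345], [0.694, -0.2847], [0.6463, -0.2836], [0.6467, -0.1354]] [ 0.67043412 -0.20954104]
blk [[0.6786, 0.0254], [0.6817, -0.0276], [0.6273, -0.0311], [0.6229, 0.0237]] [ 0.6526438 -0.0023826]
rnd [[0.66949512 0.19813545]] [0.67670065 0.19530235 0.04      ]
bar scene [[ 0.6555 -0.1368]
 [ 0.6532 -0.2819]
 [ 0.6969 -0.1368]] [ 0.67507939 -0.20932679]
blk scene [[ 0.6296  0.0204]
 [ 0.6312 -0.029 ]
 [ 0.6781  0.0248]] [ 0.65467481 -0.00209881]
```

```bash
cat > pl.py <<'E'
import sys,numpy as np,json
from cell import arm
from scipy.spatial.transform import Rotation as R
def plan(x,y,z,yaw,nmin=1,maxstep=.06):
    s=arm.observe();p=s["position"];M=R.from_rotvec(s["ee_rot"])
    # jaw axis yaw, equal modulo 180: choose nearest
    cur=np.degrees(np.arctan2(M.as_matrix()[1,0],M.as_matrix()[0,0]))
    y2=yaw+180*np.round((cur-yaw)/180) if not FIX else yaw
    c,sn=np.cos(np.radians(y2)),np.sin(np.radians(y2))
    T=R.from_matrix(np.array([[c,0,-sn],[sn,0,c],[0,-1,0]]))
    rv=(M.inv()*T).as_rotvec();d=np.array([x,y,z])-p
    n=max(nmin,int(np.ceil(np.linalg.norm(d)/maxstep)),int(np.ceil(np.linalg.norm(rv)/.17)))
    print("pos",p.round(4),"yaw",cur.round(2),"->",y2,"clock",round(s["clock"],2),"force",s["force"].round(1),"w",round(s["width"],3),"n",n)
    out=[]
    for i in range(n):
        Mi=M*R.from_rotvec(rv*i/n);sh=Mi.inv().apply(d/n)*100
        out.append("{"+",".join(f'"{k}":{v:.2f}' for k,v in zip(("x","y","z"),sh) if abs(v)>.004)+"".join(f',"{k}":{v:.3f}' for k,v in zip(("rx","ry","rz"),rv/n) if abs(v)>.0004)+"}")
    print("["+",".join(out).replace("{,","{")+"]")
FIX=len(sys.argv)>6
if __name__=="__main__": a=list(map(float,sys.argv[1:6]));plan(*a[:4],int(a[4]) if len(a)>4 else 1)
E
python3 pl.py .672 -.209 .2 0
```

```text
pos [0.2431 0.5753 0.245 ] yaw 67.09 -> 0.0 clock 0.1 force [-0.3 -0.4  0.3] w 0.994 n 15
[{"x":-3.70,"y":0.31,"z":-4.67,"ry":0.078},{"x":-3.33,"y":0.31,"z":-4.94,"ry":0.078},{"x":-2.93,"y":0.30,"z":-5.19,"ry":0.078},{"x":-2.52,"y":0.30,"z":-5.40,"ry":0.078},{"x":-2.09,"y":0.30,"z":-5.58,"ry":0.078},{"x":-1.65,"y":0.30,"z":-5.73,"ry":0.078},{"x":-1.20,"y":0.30,"z":-5.84,"ry":0.078},{"x":-0.74,"y":0.30,"z":-5.91,"ry":0.078},{"x":-0.27,"y":0.30,"z":-5.95,"ry":0.078},{"x":0.19,"y":0.30,"z":-5.96,"ry":0.078},{"x":0.65,"y":0.30,"z":-5.92,"ry":0.078},{"x":1.11,"y":0.30,"z":-5.85,"ry":0.078},{"x":1.57,"y":0.30,"z":-5.75,"ry":0.078},{"x":2.01,"y":0.30,"z":-5.61,"ry":0.078},{"x":2.44,"y":0.30,"z":-5.44,"ry":0.078}]
```

Emit:
move_arm:
  series:
    - {"x": -3.7, "y": 0.3, "z": -4.7, "ry": 0.078}
    - {"x": -3.3, "y": 0.3, "z": -4.9, "ry": 0.078}
    - {"x": -2.9, "y": 0.3, "z": -5.2, "ry": 0.078}
    - {"x": -2.5, "y": 0.3, "z": -5.4, "ry": 0.078}
    - {"x": -2.1, "y": 0.3, "z": -5.6, "ry": 0.078}
    - {"x": -1.65, "y": 0.3, "z": -5.7, "ry": 0.078}
    - {"x": -1.2, "y": 0.3, "z": -5.8, "ry": 0.078}
    - {"x": -0.7, "y": 0.3, "z": -5.9, "ry": 0.078}
    - {"x": -0.3, "y": 0.3, "z": -5.95, "ry": 0.078}
    - {"x": 0.2, "y": 0.3, "z": -5.95, "ry": 0.078}
    - {"x": 0.65, "y": 0.3, "z": -5.9, "ry": 0.078}
    - {"x": 1.1, "y": 0.3, "z": -5.85, "ry": 0.078}
  jaw: 7

```text
invalid input
```

```bash
python3 pl.py .672 -.209 .15 0
```

```text
pos [0.2431 0.5753 0.245 ] yaw 67.09 -> 0.0 clock 0.1 force [-0.3 -0.4  0.3] w 0.994 n 15
[{"x":-3.70,"y":0.64,"z":-4.67,"ry":0.078},{"x":-3.33,"y":0.64,"z":-4.94,"ry":0.078},{"x":-2.93,"y":0.64,"z":-5.19,"ry":0.078},{"x":-2.52,"y":0.64,"z":-5.40,"ry":0.078},{"x":-2.09,"y":0.64,"z":-5.58,"ry":0.078},{"x":-1.65,"y":0.64,"z":-5.73,"ry":0.078},{"x":-1.20,"y":0.64,"z":-5.84,"ry":0.078},{"x":-0.74,"y":0.64,"z":-5.91,"ry":0.078},{"x":-0.27,"y":0.64,"z":-5.95,"ry":0.078},{"x":0.19,"y":0.63,"z":-5.96,"ry":0.078},{"x":0.66,"y":0.63,"z":-5.92,"ry":0.078},{"x":1.11,"y":0.63,"z":-5.85,"ry":0.078},{"x":1.57,"y":0.63,"z":-5.75,"ry":0.078},{"x":2.01,"y":0.63,"z":-5.61,"ry":0.078},{"x":2.44,"y":0.63,"z":-5.44,"ry":0.078}]
```

Emit:
move_arm:
  series:
    - {"x": -3.7, "y": 0.3, "z": -4.7, "rx": 0, "ry": 0.078, "rz": 0}
    - {"x": -3.3, "y": 0.3, "z": -4.9, "rx": 0, "ry": 0.078, "rz": 0}
    - {"x": -2.9, "y": 0.3, "z": -5.2, "rx": 0, "ry": 0.078, "rz": 0}
    - {"x": -2.5, "y": 0.3, "z": -5.4, "rx": 0, "ry": 0.078, "rz": 0}
  jaw: 7

```text
clock: 0.6
position: [0.3569, 0.365, 0.2308]
ee_rot: [-1.465, -0.668, 0.673]
force: [1.2, -0.4, -0.8]
width: 0.765
```

```bash
sed -i 's/if abs(v)>.004//;s/if abs(v)>.0004//' pl.py; python3 pl.py .672 -.209 .2 0
```

```text
pos [0.3569 0.365  0.2308] yaw 49.19 -> 0.0 clock 0.6 force [ 1.2 -0.4 -0.8] w 0.765 n 11
[{"x":-2.08,"y":0.28,"z":-5.58,"rx":0.000,"ry":0.078,"rz":-0.000},{"x":-1.64,"y":0.28,"z":-5.72,"rx":0.000,"ry":0.078,"rz":-0.000},{"x":-1.18,"y":0.28,"z":-5.83,"rx":0.000,"ry":0.078,"rz":-0.000},{"x":-0.73,"y":0.28,"z":-5.91,"rx":0.000,"ry":0.078,"rz":-0.000},{"x":-0.26,"y":0.28,"z":-5.95,"rx":0.000,"ry":0.078,"rz":-0.000},{"x":0.20,"y":0.28,"z":-5.95,"rx":0.000,"ry":0.078,"rz":-0.000},{"x":0.66,"y":0.28,"z":-5.92,"rx":0.000,"ry":0.078,"rz":-0.000},{"x":1.12,"y":0.28,"z":-5.85,"rx":0.000,"ry":0.078,"rz":-0.000},{"x":1.58,"y":0.28,"z":-5.74,"rx":0.000,"ry":0.078,"rz":-0.000},{"x":2.02,"y":0.28,"z":-5.60,"rx":0.000,"ry":0.078,"rz":-0.000},{"x":2.45,"y":0.28,"z":-5.43,"rx":0.000,"ry":0.078,"rz":-0.000}]
```

Emit:
move_arm:
  series:
    - {"x": -2.1, "y": 0.3, "z": -5.6, "rx": 0, "ry": 0.078, "rz": 0}
    - {"x": -1.6, "y": 0.3, "z": -5.7, "rx": 0, "ry": 0.078, "rz": 0}
    - {"x": -1.2, "y": 0.3, "z": -5.8, "rx": 0, "ry": 0.078, "rz": 0}
    - {"x": -0.7, "y": 0.3, "z": -5.9, "rx": 0, "ry": 0.078, "rz": 0}
    - {"x": -0.3, "y": 0.3, "z": -5.95, "rx": 0, "ry": 0.078, "rz": 0}
    - {"x": 0.2, "y": 0.3, "z": -5.95, "rx": 0, "ry": 0.078, "rz": 0}
    - {"x": 0.7, "y": 0.3, "z": -5.9, "rx": 0, "ry": 0.078, "rz": 0}
    - {"x": 1.1, "y": 0.3, "z": -5.9, "rx": 0, "ry": 0.078, "rz": 0}
    - {"x": 1.6, "y": 0.3, "z": -5.7, "rx": 0, "ry": 0.078, "rz": 0}
    - {"x": 2.0, "y": 0.3, "z": -5.6, "rx": 0, "ry": 0.078, "rz": 0}
    - {"x": 2.4, "y": 0.3, "z": -5.4, "rx": 0, "ry": 0.078, "rz": 0}

```text
clock: 1.98
position: [0.6709, -0.2307, 0.1945]
ee_rot: [-1.57, 0.022, -0.016]
force: [0.6, -0.6, 0.6]
width: 0.761
```

```bash
python3 pl.py .672 -.209 .1 0; python3 - <<'E'
from h import *
crop(grab("scene","1"),(200,180,480,390),2.8,"pics/s1.png")
t=grab("top","1"); crop(t,(270,120,470,280),4,"pics/t1.png")
E
```

```text
pos [ 0.6709 -0.2307  0.1945] yaw -1.38 -> 0.0 clock 1.98 force [ 0.6 -0.6  0.6] w 0.761 n 2
[{"x":0.05,"y":4.72,"z":1.08,"rx":-0.000,"ry":-0.012,"rz":-0.002},{"x":0.05,"y":4.72,"z":1.08,"rx":-0.000,"ry":-0.012,"rz":-0.002}]
```

View pics/s1.png

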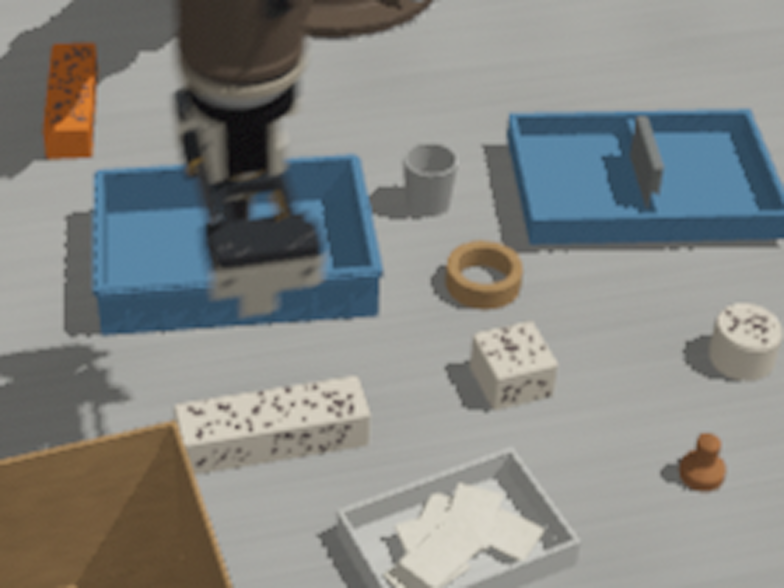

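Emit:
move_arm:
  series:
    - {"x": 0, "y": 2, "z": 2.2, "rx": 0, "ry": -0.024, "rz": -0.004}
    - {"x": 0, "y": 3, "z": 0, "rx": 0, "ry": 0, "rz": 0}
    - {"x": 0, "y": 0, "z": 0, "rx": 0, "ry": 0, "rz": 0}

```text
clock: 2.45
position: [0.6695, -0.2163, 0.1405]
ee_rot: [-1.575, 0.01, -0.004]
force: [-1.0, -0.4, -0.2]
width: 0.762
```

```bash
python3 pl.py .672 -.209 .025 0
```

```text
pos [ 0.6695 -0.2163  0.1405] yaw -0.51 -> 0.0 clock 2.45 force [-1.  -0.4 -0.2] w 0.762 n 2
[{"x":0.14,"y":5.77,"z":0.40,"rx":0.002,"ry":-0.004,"rz":-0.002},{"x":0.13,"y":5.77,"z":0.38,"rx":0.002,"ry":-0.004,"rz":-0.002}]
```

Emit:
move_arm:
  series:
    - {"x": 0.25, "y": 3, "z": 0.8, "rx": 0.004, "ry": -0.008, "rz": -0.004}
    - {"x": 0, "y": 3, "z": 0, "rx": 0, "ry": 0, "rz": 0}
    - {"x": 0, "y": 2, "z": 0, "rx": 0, "ry": 0, "rz": 0}
    - {"x": 0, "y": 0, "z": 0, "rx": 0, "ry": 0, "rz": 0}
    - {"x": 0, "y": 0, "z": 0, "rx": 0, "ry": 0, "rz": 0}

```text
clock: 3.08
position: [0.6753, -0.2087, 0.0643]
ee_rot: [-1.573, -0.005, -0.005]
force: [0.1, -0.1, 0.1]
width: 0.761
```

```bash
python3 pl.py .672 -.209 .025 0
```

```text
pos [ 0.6753 -0.2087  0.0643] yaw 0.02 -> 0.0 clock 3.08 force [ 0.1 -0.1  0.1] w 0.761 n 1
[{"x":-0.35,"y":3.93,"z":-0.02,"rx":0.002,"ry":0.000,"rz":0.006}]
```

Emit:
move_arm:
  series:
    - {"x": -0.35, "y": 1.3, "z": 0, "rx": 0, "ry": 0, "rz": 0.006}
    - {"x": 0, "y": 1.3, "z": 0, "rx": 0, "ry": 0, "rz": 0}
    - {"x": 0, "y": 1, "z": 0, "rx": 0, "ry": 0, "rz": 0}
    - {"x": 0, "y": 0, "z": 0, "rx": 0, "ry": 0, "rz": 0}

```text
clock: 3.58
position: [0.6724, -0.2092, 0.0275]
ee_rot: [-1.573, -0.002, -0.001]
force: [0.2, 0.5, 0.2]
width: 0.765
```

```bash
python3 pl.py .672 -.209 .025 0;python3 - <<'E'
from h import *
a=grab("scene","2");b=grab("top","2")
crop(a,(230,250,370,360),4,"pics/s2.png")
crop(b,(300,130,440,230),4,"pics/t2.png")
E
```

```text
pos [ 0.6724 -0.2092  0.0275] yaw 0.01 -> 0.0 clock 3.58 force [0.2 0.5 0.2] w 0.765 n 1
[{"x":-0.04,"y":0.25,"z":0.02,"rx":0.002,"ry":0.000,"rz":0.002}]
```

View pics/s2.png

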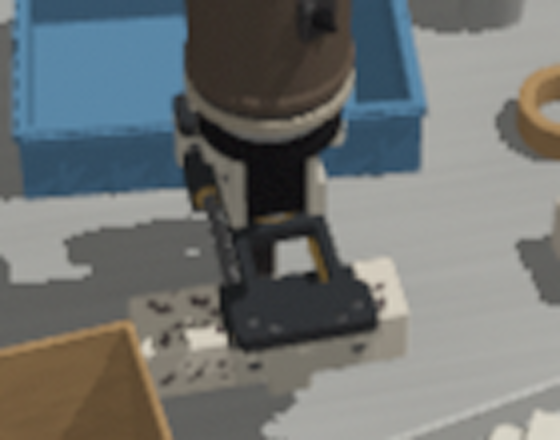

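The picture shows the fingers straddling the bar (crop about 230–375, 300–340). I'm closing them now.

Emit:
move_arm:
  series:
    - {"x": 0, "y": 0.1, "z": 0, "rx": 0, "ry": 0, "rz": 0}
    - {"x": 0, "y": 0, "z": 0, "rx": 0, "ry": 0, "rz": 0}
    - {"x": 0, "y": 0, "z": 0, "rx": 0, "ry": 0, "rz": 0}
    - {"x": 0, "y": 0, "z": 0, "rx": 0, "ry": 0, "rz": 0}
    - {"x": 0, "y": 0, "z": 0, "rx": 0, "ry": 0, "rz": 0}
    - {"x": 0, "y": 0, "z": 0, "rx": 0, "ry": 0, "rz": 0}
  jaw: 3
  newtons: 20

```text
clock: 4.42
position: [0.6737, -0.2097, 0.0285]
ee_rot: [-1.574, -0.004, -0.004]
force: [-0.1, 1.2, 0.0]
width: 0.491
```

Emit:
move_arm:
  series:
    - {"x": 0, "y": -3, "z": 0, "rx": 0, "ry": 0, "rz": 0}
    - {"x": 0, "y": -4, "z": 0, "rx": 0, "ry": 0, "rz": 0}
    - {"x": 0, "y": -4, "z": 0, "rx": 0, "ry": 0, "rz": 0}
    - {"x": 0, "y": -2, "z": 0, "rx": 0, "ry": 0, "rz": 0}
    - {"x": 0, "y": 0, "z": 0, "rx": 0, "ry": 0, "rz": 0}
    - {"x": 0, "y": 0, "z": 0, "rx": 0, "ry": 0, "rz": 0}

```text
clock: 5.18
position: [0.6709, -0.2082, 0.1588]
ee_rot: [-1.572, 0.001, 0.001]
force: [0.4, -0.0, -3.6]
width: 0.492
```

```bash
python3 pl.py .458 -.1995 .15 -7.6;python3 - <<'E'
from h import *
a=grab("scene","3");b=grab("top","3")
crop(a,(230,200,370,360),3.5,"pics/s3.png")
crop(b,(300,110,440,230),4,"pics/t3.png")
E
```

```text
pos [ 0.6709 -0.2082  0.1588] yaw 0.01 -> -7.6 clock 5.17 force [ 0.4 -0.  -3.6] w 0.492 n 4
[{"x":-5.32,"y":0.23,"z":0.22,"rx":0.000,"ry":0.033,"rz":-0.000},{"x":-5.33,"y":0.23,"z":0.04,"rx":0.000,"ry":0.033,"rz":-0.000},{"x":-5.33,"y":0.22,"z":-0.13,"rx":0.000,"ry":0.033,"rz":-0.000},{"x":-5.32,"y":0.22,"z":-0.31,"rx":0.000,"ry":0.033,"rz":-0.000}]
```

View pics/s3.png

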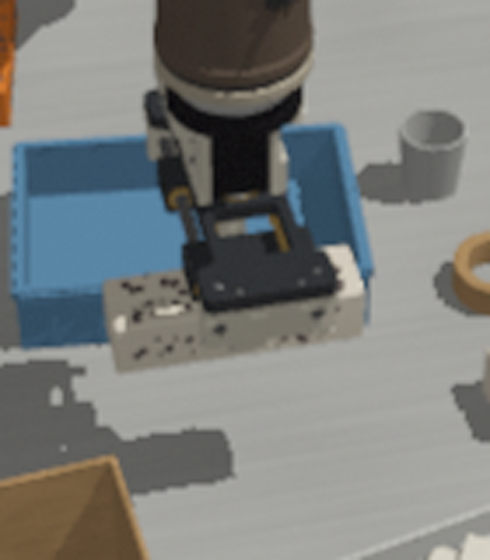

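View pics/t3.png

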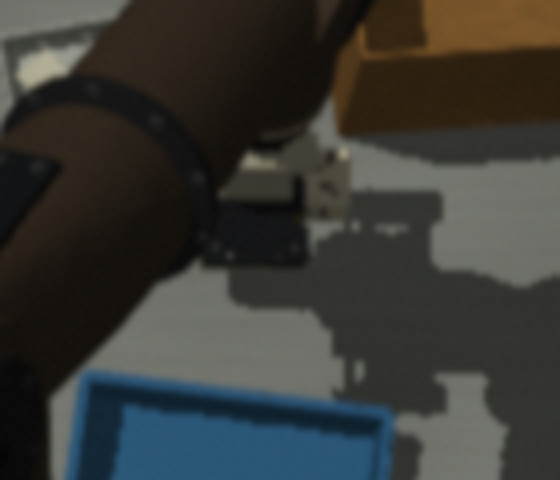

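```bash
python3 - <<'E'
from h import *
print(onz("scene",(264.3,306.3),.131),onz("scene",(332.9,295.7),.131))
E
```

```text
[ 0.69210472 -0.28063019  0.131     ] [ 0.69354903 -0.13579911  0.131     ]
```

Emit:
move_arm:
  series:
    - {"x": -5.3, "y": 0, "z": 0.2, "rx": 0, "ry": 0.033, "rz": 0}
    - {"x": -5.3, "y": 0, "z": 0, "rx": 0, "ry": 0.033, "rz": 0}
    - {"x": -5.3, "y": 0, "z": -0.1, "rx": 0, "ry": 0.033, "rz": 0}
    - {"x": -4, "y": 0, "z": -0.3, "rx": 0, "ry": 0.033, "rz": 0}
    - {"x": 0, "y": 0, "z": 0, "rx": 0, "ry": 0, "rz": 0}
    - {"x": 0, "y": 0, "z": 0, "rx": 0, "ry": 0, "rz": 0}

```text
clock: 6.02
position: [0.4636, -0.1993, 0.1531]
ee_rot: [-1.569, 0.113, -0.099]
force: [0.4, 0.3, -2.7]
width: 0.487
```

```bash
python3 pl.py .458 -.1995 .15 -7.6
```

```text
pos [ 0.4636 -0.1993  0.1531] yaw -7.74 -> -7.6 clock 6.03 force [ 0.4  0.3 -2.7] w 0.487 n 1
[{"x":-0.55,"y":0.31,"z":-0.09,"rx":0.001,"ry":-0.002,"rz":-0.009}]
```

Emit:
move_arm:
  series:
    - {"x": -0.55, "y": 3, "z": 0, "rx": 0, "ry": 0, "rz": -0.009}
    - {"x": 0, "y": 4, "z": 0, "rx": 0, "ry": 0, "rz": 0}
    - {"x": 0, "y": 2.5, "z": 0, "rx": 0, "ry": 0, "rz": 0}
    - {"x": 0, "y": 0, "z": 0, "rx": 0, "ry": 0, "rz": 0}
    - {"x": 0, "y": 0, "z": 0, "rx": 0, "ry": 0, "rz": 0}

```text
clock: 6.65
position: [0.464, -0.1994, 0.0552]
ee_rot: [-1.572, 0.1, -0.105]
force: [-0.4, 0.5, -2.2]
width: 0.491
```

```bash
python3 pl.py .458 -.1995 .035 -7.6
```

```text
pos [ 0.464  -0.1994  0.0552] yaw -7.48 -> -7.6 clock 6.65 force [-0.4  0.5 -2.2] w 0.491 n 1
[{"x":-0.60,"y":2.02,"z":-0.08,"rx":0.003,"ry":0.002,"rz":0.003}]
```

Emit:
move_arm:
  series:
    - {"x": -0.6, "y": 1, "z": 0, "rx": 0, "ry": 0, "rz": 0}
    - {"x": 0, "y": 0.8, "z": 0, "rx": 0, "ry": 0, "rz": 0}
    - {"x": 0, "y": 0, "z": 0, "rx": 0, "ry": 0, "rz": 0}
    - {"x": 0, "y": 0, "z": 0, "rx": 0, "ry": 0, "rz": 0}

```text
clock: 7.15
position: [0.4594, -0.1989, 0.0379]
ee_rot: [-1.572, 0.097, -0.107]
force: [0.6, 0.1, -2.3]
width: 0.488
```

```bash
python3 pl.py .458 -.1995 .035 -7.6;python3 -c "
from cell import arm
print([ (arm.get_image('top') is None, arm.observe()['position'].round(4)) for i in range(4)])"
```

```text
pos [ 0.4594 -0.1989  0.0379] yaw -7.45 -> -7.6 clock 7.15 force [ 0.6  0.1 -2.3] w 0.488 n 1
[{"x":-0.13,"y":0.29,"z":-0.07,"rx":0.003,"ry":0.003,"rz":0.007}]
[(False, array([ 0.4594, -0.1989,  0.0379])), (False, array([ 0.4594, -0.1989,  0.038 ])), (False, array([ 0.4594, -0.1989,  0.038 ])), (False, array([ 0.4594, -0.1989,  0.0379]))]
```

Low noise. Lower the last 3 mm, release and lift.

Emit:
move_arm:
  series:
    - {"x": -0.1, "y": 0.35, "z": 0, "rx": 0, "ry": 0, "rz": 0}
    - {"x": 0, "y": 0, "z": 0, "rx": 0, "ry": 0, "rz": 0}
    - {"x": 0, "y": 0, "z": 0, "rx": 0, "ry": 0, "rz": 0}

```text
clock: 7.72
position: [0.4586, -0.1988, 0.0344]
ee_rot: [-1.572, 0.096, -0.108]
force: [0.1, 0.3, -2.6]
width: 0.488
```

Emit:
move_arm:
  series:
    - {"x": 0, "y": 0, "z": 0, "rx": 0, "ry": 0, "rz": 0}
    - {"x": 0, "y": 0, "z": 0, "rx": 0, "ry": 0, "rz": 0}
    - {"x": 0, "y": 0, "z": 0, "rx": 0, "ry": 0, "rz": 0}
    - {"x": 0, "y": -1, "z": 0, "rx": 0, "ry": 0, "rz": 0}
    - {"x": 0, "y": -3, "z": 0, "rx": 0, "ry": 0, "rz": 0}
    - {"x": 0, "y": -5, "z": 0, "rx": 0, "ry": 0, "rz": 0}
    - {"x": 0, "y": -5, "z": 0, "rx": 0, "ry": 0, "rz": 0}
    - {"x": 0, "y": -2, "z": 0, "rx": 0, "ry": 0, "rz": 0}
    - {"x": 0, "y": 0, "z": 0, "rx": 0, "ry": 0, "rz": 0}
  jaw: 6.5

```text
clock: 8.85
position: [0.4572, -0.1989, 0.2024]
ee_rot: [-1.573, 0.096, -0.11]
force: [0.2, 0.3, -0.4]
width: 0.703
```

```bash
python3 pl.py .445 .1965 .2 78.8
```

```text
pos [ 0.4572 -0.1989  0.2024] yaw -7.52 -> 78.8 clock 8.85 force [ 0.2  0.3 -0.4] w 0.703 n 9
[{"x":-0.71,"y":0.00,"z":4.34,"rx":0.001,"ry":-0.167,"rz":0.000},{"x":0.02,"y":0.01,"z":4.39,"rx":0.001,"ry":-0.167,"rz":0.000},{"x":0.75,"y":0.01,"z":4.33,"rx":0.001,"ry":-0.167,"rz":0.000},{"x":1.47,"y":0.02,"z":4.14,"rx":0.001,"ry":-0.167,"rz":0.000},{"x":2.14,"y":0.02,"z":3.84,"rx":0.001,"ry":-0.167,"rz":0.000},{"x":2.75,"y":0.02,"z":3.43,"rx":0.001,"ry":-0.167,"rz":0.000},{"x":3.28,"y":0.03,"z":2.93,"rx":0.001,"ry":-0.167,"rz":0.000},{"x":3.72,"y":0.03,"z":2.34,"rx":0.001,"ry":-0.167,"rz":0.000},{"x":4.06,"y":0.03,"z":1.69,"rx":0.001,"ry":-0.167,"rz":0.000}]
```

Emit:
move_arm:
  series:
    - {"x": -0.7, "y": 0, "z": 4.3, "rx": 0, "ry": -0.167, "rz": 0}
    - {"x": 0, "y": 0, "z": 4.4, "rx": 0, "ry": -0.167, "rz": 0}
    - {"x": 0.7, "y": 0, "z": 4.3, "rx": 0, "ry": -0.167, "rz": 0}
    - {"x": 1.5, "y": 0, "z": 4.1, "rx": 0, "ry": -0.167, "rz": 0}
    - {"x": 2.1, "y": 0, "z": 3.8, "rx": 0, "ry": -0.167, "rz": 0}
    - {"x": 2.7, "y": 0, "z": 3.4, "rx": 0, "ry": -0.167, "rz": 0}
    - {"x": 3.2, "y": 0, "z": 2.9, "rx": 0, "ry": -0.167, "rz": 0}
    - {"x": 3.2, "y": 0, "z": 2, "rx": 0, "ry": -0.167, "rz": 0}
    - {"x": 2, "y": 0, "z": 1, "rx": 0, "ry": -0.15, "rz": 0}
    - {"x": 0, "y": 0, "z": 0, "rx": 0, "ry": 0, "rz": 0}
    - {"x": 0, "y": 0, "z": 0, "rx": 0, "ry": 0, "rz": 0}
  jaw: 4

```text
clock: 10.22
position: [0.4316, 0.1741, 0.192]
ee_rot: [-1.292, -1.074, 1.088]
force: [-0.2, 0.8, 0.0]
width: 0.44
```

```bash
python3 pl.py .445 .1965 .12 78.8;python3 - <<'E'
from h import *
a=grab("scene","4");b=grab("top","4")
crop(a,(220,200,500,330),2.8,"pics/s4.png")
crop(b,(170,190,410,280),3.3,"pics/t4.png")
cv2.imwrite("pics/m4.png",np.vstack([cv2.imread("pics/s4.png")[:364,:784],cv2.copyMakeBorder(cv2.imread("pics/t4.png")[:230,:784],0,0,0,0,0)]))
E
```

```text
pos [0.4316 0.1741 0.192 ] yaw 80.06 -> 78.8 clock 10.22 force [-0.2  0.8  0. ] w 0.44 n 2
[{"x":1.26,"y":3.59,"z":-0.47,"rx":-0.001,"ry":0.011,"rz":-0.005},{"x":1.24,"y":3.59,"z":-0.45,"rx":-0.001,"ry":0.011,"rz":-0.005}]
```

View pics/m4.png

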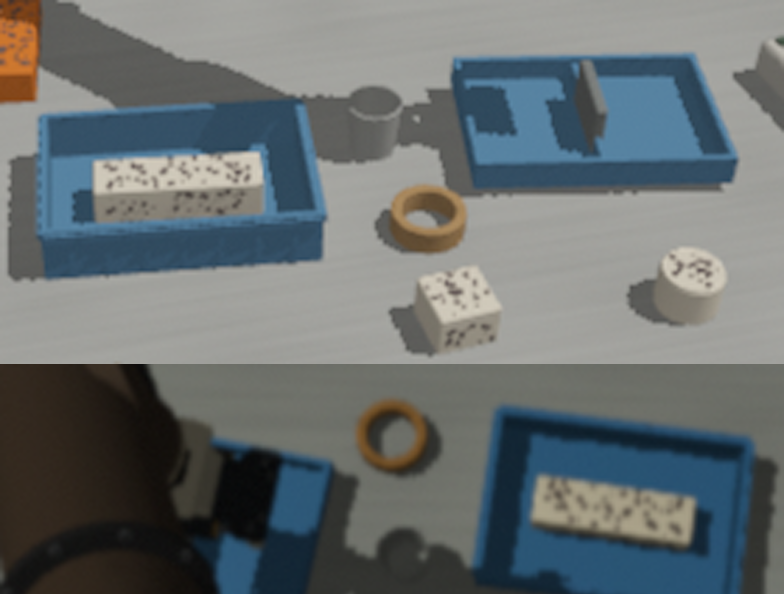

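```bash
python3 - <<'E'
from h import *
print(onz("top",(355.6,234.4),.044))
# scene: top-face outline of bar
q=[(95,160),(262,152),(264,182),(94,196)]
print(onz("scene",(np.mean(q,0)/2.8+[220,200]),.044))
# handle: scene grey mask; top bar ends
a=cv2.imread("pics/scene0.png");b=cv2.imread("pics/top0.png")
crop(a,(410,212,455,260),12,"pics/hs.png");crop(b,(210,210,250,260),12,"pics/ht.png")
E
```

```text
[ 0.45421187 -0.19938932  0.044     ]
[ 0.46316938 -0.19771873  0.044     ]
```

View pics/hs.png

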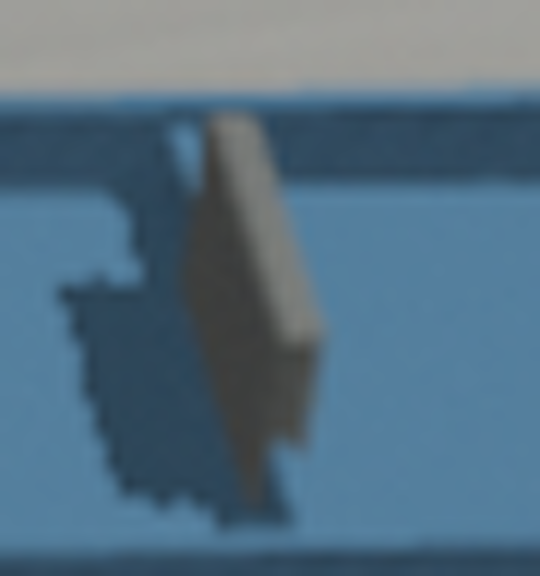

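View pics/ht.png

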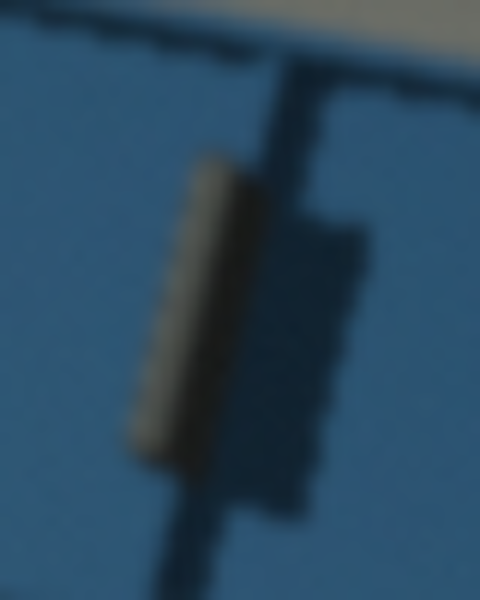

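```bash
python3 - <<'E'
from h import *
f=lambda p,o:((p[0]+.5)/12-.5+o[0],(p[1]+.5)/12-.5+o[1])
so,to=(410,212),(210,210)
bs,fs=f((234,116),so),f((302,340),so); bt,ft=f((150,455),to),f((216,158),to)
A=tri(bs,bt);B=tri(fs,ft);print(A,B,(A[0]+B[0])/2, np.linalg.norm(A[0]-B[0]))
for n,p,q in(("scene",bs,fs),("top",bt,ft)):
    a,b=onz(n,p,.065),onz(n,q,.065);d=b-a;print(n,(a+b)/2,np.linalg.norm(d),np.degrees(np.arctan2(d[1],d[0])))
E
```

```text
(array([0.40718185, 0.20625862, 0.06199061]), np.float64(0.0029879395485015135)) (array([0.48376538, 0.19223238, 0.06042703]), np.float64(3.665915851127019e-05)) [0.44547361 0.1992455  0.06120882] 0.07787308852561742
scene [0.44993826 0.19761264 0.065     ] 0.07989516690071154 -11.99901656591853
top [0.44443842 0.19772262 0.065     ] 0.07762854129585074 -9.52257941920862
```

Emit:
move_arm:
  series:
    - {"x": 2.5, "y": 2, "z": -1, "rx": 0, "ry": 0.018, "rz": -0.01}
    - {"x": 0, "y": 3, "z": 0, "rx": 0, "ry": 0, "rz": 0}
    - {"x": 0, "y": 2, "z": 0, "rx": 0, "ry": 0, "rz": 0}
    - {"x": 0, "y": 0, "z": 0, "rx": 0, "ry": 0, "rz": 0}
    - {"x": 0, "y": 0, "z": 0, "rx": 0, "ry": 0, "rz": 0}

```text
clock: 10.95
position: [0.4484, 0.193, 0.1215]
ee_rot: [-1.3, -1.058, 1.055]
force: [0.3, -0.6, 0.1]
width: 0.435
```

```bash
python3 pl.py .447 .1975 .09 79
```

```text
pos [0.4484 0.193  0.1215] yaw 78.22 -> 79.0 clock 10.95 force [ 0.3 -0.6  0.1] w 0.435 n 1
[{"x":0.41,"y":3.15,"z":0.24,"rx":0.002,"ry":-0.014,"rz":0.001}]
```

Emit:
move_arm:
  series:
    - {"x": 0.4, "y": 1.5, "z": 0.2, "rx": 0, "ry": -0.014, "rz": 0}
    - {"x": 0, "y": 1.4, "z": 0, "rx": 0, "ry": 0, "rz": 0}
    - {"x": 0, "y": 0, "z": 0, "rx": 0, "ry": 0, "rz": 0}
    - {"x": 0, "y": 0, "z": 0, "rx": 0, "ry": 0, "rz": 0}

```text
clock: 11.45
position: [0.448, 0.1977, 0.0918]
ee_rot: [-1.295, -1.071, 1.064]
force: [0.0, -1.4, 0.4]
width: 0.439
```

```bash
python3 pl.py .447 .1975 .055 79;python3 - <<'E'
from h import *
a=grab("scene","5")
crop(a,(370,180,490,270),6,"pics/s5.png")
E
```

```text
pos [0.448  0.1977 0.0918] yaw 79.04 -> 79.0 clock 11.45 force [ 0.  -1.4  0.4] w 0.439 n 1
[{"x":-0.05,"y":3.68,"z":0.11,"rx":0.003,"ry":0.001,"rz":0.003}]
```

View pics/s5.png

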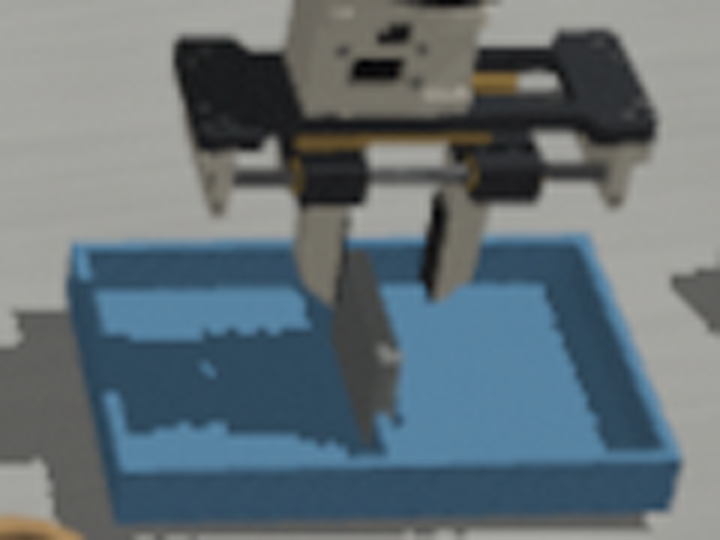

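Emit:
move_arm:
  series:
    - {"x": 0, "y": 1.5, "z": 0.1, "rx": 0.003, "ry": 0, "rz": 0.003}
    - {"x": 0, "y": 1.5, "z": 0, "rx": 0, "ry": 0, "rz": 0}
    - {"x": 0, "y": 0.5, "z": 0, "rx": 0, "ry": 0, "rz": 0}
    - {"x": 0, "y": 0, "z": 0, "rx": 0, "ry": 0, "rz": 0}
    - {"x": 0, "y": 0, "z": 0, "rx": 0, "ry": 0, "rz": 0}

```text
clock: 12.12
position: [0.447, 0.1979, 0.0542]
ee_rot: [-1.294, -1.067, 1.068]
force: [0.1, -1.1, 0.9]
width: 0.435
```

```bash
python3 pl.py .447 .1975 .055 79
```

```text
pos [0.447  0.1979 0.0542] yaw 79.03 -> 79.0 clock 12.12 force [ 0.1 -1.1  0.9] w 0.435 n 1
[{"x":-0.04,"y":-0.08,"z":-0.01,"rx":0.000,"ry":0.001,"rz":-0.001}]
```

Emit:
move_arm:
  series:
    - {"x": 0, "y": 0, "z": 0, "rx": 0, "ry": 0, "rz": 0}
    - {"x": 0, "y": 0, "z": 0, "rx": 0, "ry": 0, "rz": 0}
    - {"x": 0, "y": 0, "z": 0, "rx": 0, "ry": 0, "rz": 0}
    - {"x": 0, "y": 0, "z": 0, "rx": 0, "ry": 0, "rz": 0}
    - {"x": 0, "y": 0, "z": 0, "rx": 0, "ry": 0, "rz": 0}
    - {"x": 0, "y": 0, "z": 0, "rx": 0, "ry": 0, "rz": 0}
  jaw: 0.4
  newtons: 45

```text
clock: 12.88
position: [0.4475, 0.1981, 0.055]
ee_rot: [-1.295, -1.068, 1.066]
force: [1.3, 0.4, 0.4]
width: 0.128
```

Emit:
move_arm:
  series:
    - {"x": 0, "y": -1, "z": 0, "rx": 0, "ry": 0, "rz": 0}
    - {"x": 0, "y": -2, "z": 0, "rx": 0, "ry": 0, "rz": 0}
    - {"x": 0, "y": -3, "z": 0, "rx": 0, "ry": 0, "rz": 0}
    - {"x": 0, "y": -4, "z": 0, "rx": 0, "ry": 0, "rz": 0}
    - {"x": 0, "y": -4, "z": 0, "rx": 0, "ry": 0, "rz": 0}
    - {"x": 0, "y": -2, "z": 0, "rx": 0, "ry": 0, "rz": 0}
    - {"x": 0, "y": 0, "z": 0, "rx": 0, "ry": 0, "rz": 0}
    - {"x": 0, "y": 0, "z": 0, "rx": 0, "ry": 0, "rz": 0}

```text
clock: 13.88
position: [0.4444, 0.1965, 0.221]
ee_rot: [-1.294, -1.063, 1.07]
force: [-0.0, 0.4, -3.6]
width: 0.128
```

```bash
python3 pl.py .4585 -.1995 .22 82.4;python3 - <<'E'
from h import *
a=grab("scene","6");b=grab("top","6")
crop(a,(360,130,500,250),4,"pics/s6.png");crop(b,(150,160,300,290),4,"pics/t6.png")
cv2.imwrite("pics/m6.png",cv2.resize(np.hstack([cv2.imread("pics/s6.png")[:480],cv2.imread("pics/t6.png")[:480]]),None,fx=.68,fy=.68))
E
```

```text
pos [0.4444 0.1965 0.221 ] yaw 79.02 -> 82.4 clock 13.88 force [-0.   0.4 -3.6] w 0.128 n 7
[{"x":-5.52,"y":0.03,"z":-1.27,"rx":-0.000,"ry":-0.008,"rz":-0.000},{"x":-5.53,"y":0.03,"z":-1.23,"rx":-0.000,"ry":-0.008,"rz":-0.000},{"x":-5.54,"y":0.02,"z":-1.18,"rx":-0.000,"ry":-0.008,"rz":-0.000},{"x":-5.55,"y":0.02,"z":-1.13,"rx":-0.000,"ry":-0.008,"rz":-0.000},{"x":-5.56,"y":0.02,"z":-1.09,"rx":-0.000,"ry":-0.008,"rz":-0.000},{"x":-5.56,"y":0.02,"z":-1.04,"rx":-0.000,"ry":-0.008,"rz":-0.000},{"x":-5.57,"y":0.02,"z":-0.99,"rx":-0.000,"ry":-0.008,"rz":-0.000}]
```

View pics/m6.png

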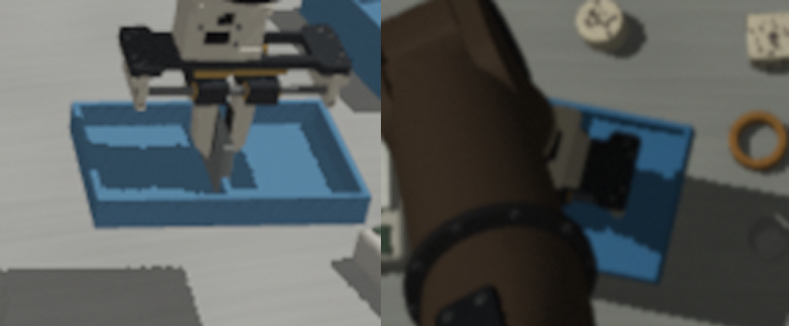

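Emit:
move_arm:
  series:
    - {"x": -2.5, "y": 0, "z": -0.6, "rx": 0, "ry": -0.006, "rz": 0}
    - {"x": -4, "y": 0, "z": -1, "rx": 0, "ry": -0.006, "rz": 0}
    - {"x": -5, "y": 0, "z": -1.1, "rx": 0, "ry": -0.006, "rz": 0}
    - {"x": -5, "y": 0, "z": -1, "rx": 0, "ry": -0.006, "rz": 0}
    - {"x": -5, "y": 0, "z": -1, "rx": 0, "ry": -0.006, "rz": 0}
    - {"x": -5, "y": 0, "z": -1, "rx": 0, "ry": -0.006, "rz": 0}
    - {"x": -4, "y": 0, "z": -1, "rx": 0, "ry": -0.006, "rz": 0}
    - {"x": -2.5, "y": 0, "z": -0.5, "rx": 0, "ry": -0.006, "rz": 0}
    - {"x": -1.5, "y": 0, "z": 0, "rx": 0, "ry": -0.006, "rz": 0}
    - {"x": 0, "y": 0, "z": 0, "rx": 0, "ry": 0, "rz": 0}
    - {"x": 0, "y": 0, "z": 0, "rx": 0, "ry": 0, "rz": 0}

```text
clock: 15.35
position: [0.4534, -0.1657, 0.2121]
ee_rot: [-1.26, -1.092, 1.125]
force: [0.0, 0.9, -4.5]
width: 0.128
```

```bash
python3 pl.py .4585 -.1995 .14 82.4
```

```text
pos [ 0.4534 -0.1657  0.2121] yaw 82.32 -> 82.4 clock 15.35 force [ 0.   0.9 -4.5] w 0.128 n 2
[{"x":-1.61,"y":3.61,"z":-0.55,"rx":-0.010,"ry":-0.001,"rz":-0.004},{"x":-1.63,"y":3.61,"z":-0.51,"rx":-0.010,"ry":-0.001,"rz":-0.004}]
```

Emit:
move_arm:
  series:
    - {"x": -1.6, "y": 1.5, "z": -0.5, "rx": -0.01, "ry": 0, "rz": -0.004}
    - {"x": -1.6, "y": 2.5, "z": -0.5, "rx": -0.01, "ry": 0, "rz": -0.004}
    - {"x": 0, "y": 2, "z": 0, "rx": 0, "ry": 0, "rz": 0}
    - {"x": 0, "y": 0, "z": 0, "rx": 0, "ry": 0, "rz": 0}
    - {"x": 0, "y": 0, "z": 0, "rx": 0, "ry": 0, "rz": 0}
    - {"x": 0, "y": 0, "z": 0, "rx": 0, "ry": 0, "rz": 0}

```text
clock: 16.1
position: [0.4609, -0.1934, 0.1511]
ee_rot: [-1.266, -1.118, 1.115]
force: [0.0, -0.4, -3.5]
width: 0.129
```

```bash
python3 pl.py .4585 -.1995 .13 82.4
```

```text
pos [ 0.4609 -0.1934  0.1511] yaw 82.83 -> 82.4 clock 16.1 force [ 0.  -0.4 -3.5] w 0.129 n 1
[{"x":-0.64,"y":2.11,"z":0.17,"rx":0.001,"ry":0.008,"rz":0.002}]
```

Emit:
move_arm:
  series:
    - {"x": -0.6, "y": 1, "z": 0.2, "rx": 0, "ry": 0.008, "rz": 0.002}
    - {"x": 0, "y": 0.5, "z": 0, "rx": 0, "ry": 0, "rz": 0}
    - {"x": 0, "y": 0, "z": 0, "rx": 0, "ry": 0, "rz": 0}
    - {"x": 0, "y": 0, "z": 0, "rx": 0, "ry": 0, "rz": 0}

```text
clock: 16.6
position: [0.4586, -0.1995, 0.136]
ee_rot: [-1.272, -1.112, 1.109]
force: [0.0, -0.4, -3.4]
width: 0.129
```

```bash
python3 pl.py .4585 -.1995 .13 82.4;python3 - <<'E'
from h import *
a=grab("scene","7");b=grab("top","7")
crop(a,(215,180,365,310),5,"pics/s7.png");crop(b,(290,180,430,290),5,"pics/t7.png")
E
```

```text
pos [ 0.4586 -0.1995  0.136 ] yaw 82.36 -> 82.4 clock 16.6 force [ 0.  -0.4 -3.4] w 0.129 n 1
[{"x":-0.00,"y":0.60,"z":0.01,"rx":0.003,"ry":-0.001,"rz":-0.000}]
```

View pics/s7.png

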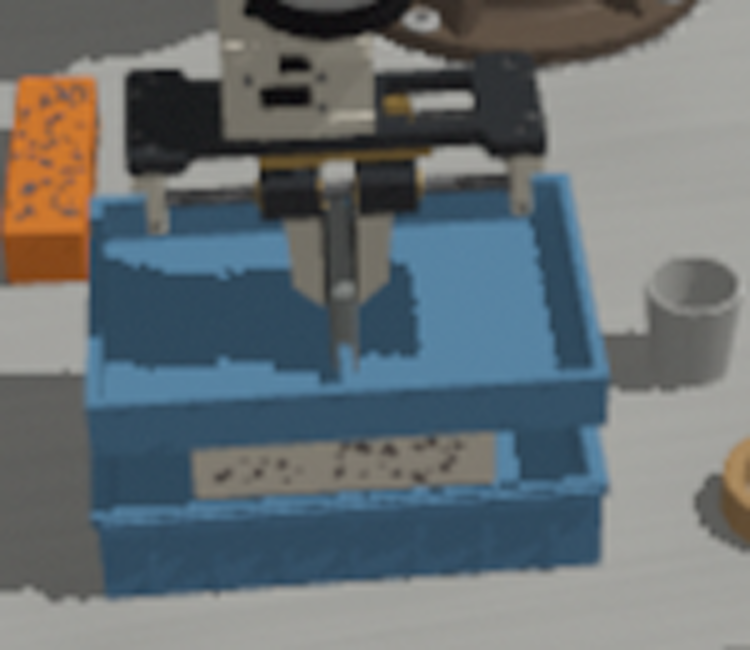

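View pics/t7.png

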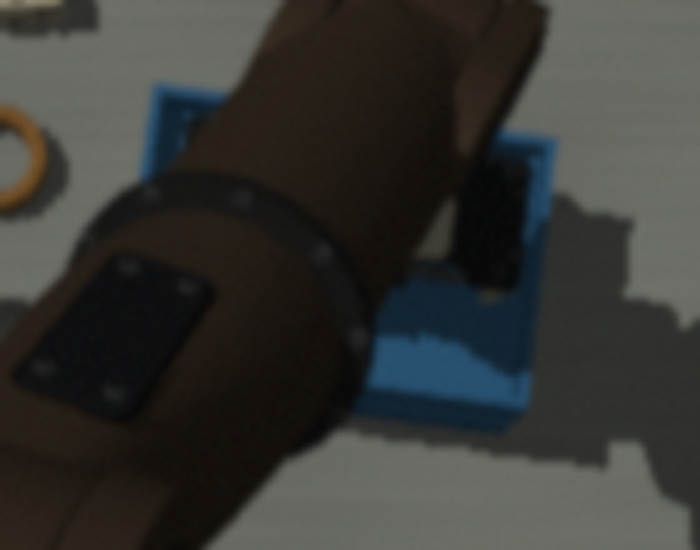

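```bash
cat > ov.py <<'E'
from h import *
def box(cx,cy,yaw,z0,z1):
    w=np.radians(yaw);Rm=np.array([[np.cos(w),-np.sin(w)],[np.sin(w),np.cos(w)]])
    c=[Rm@np.array([sx*.081,sy*.12])+[cx,cy] for sx,sy in((1,1),(1,-1),(-1,-1),(-1,1))]
    return [np.r_[p,z1] for p in c],[np.r_[p,z0] for p in c]
def ov(im,n,b,boxes,s,fn):
    u=up(im,b,s)
    for bx,col in boxes:
        for ring in box(*bx):
            q=np.array([(proj(n,p)-b[:2]+.5)*s-.5 for p in ring]);cv2.polylines(u,[q.round().astype(int)],True,col,1)
    cv2.imwrite(fn,u)
E
python3 - <<'E'
from ov import *
a=cv2.imread("pics/scene_7.png");b=cv2.imread("pics/top_7.png")
B=[((.458,-.1995,-7.6,0,.054),(0,255,255)),((.4586,-.1995,-7.6,.091,.121),(0,0,255))]
ov(a,"scene",(215,180,365,310),B,5,"pics/o7.png");ov(b,"top",(290,180,430,290),B,5,"pics/p7.png")
E
```

```text
(no output)
```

View pics/o7.png

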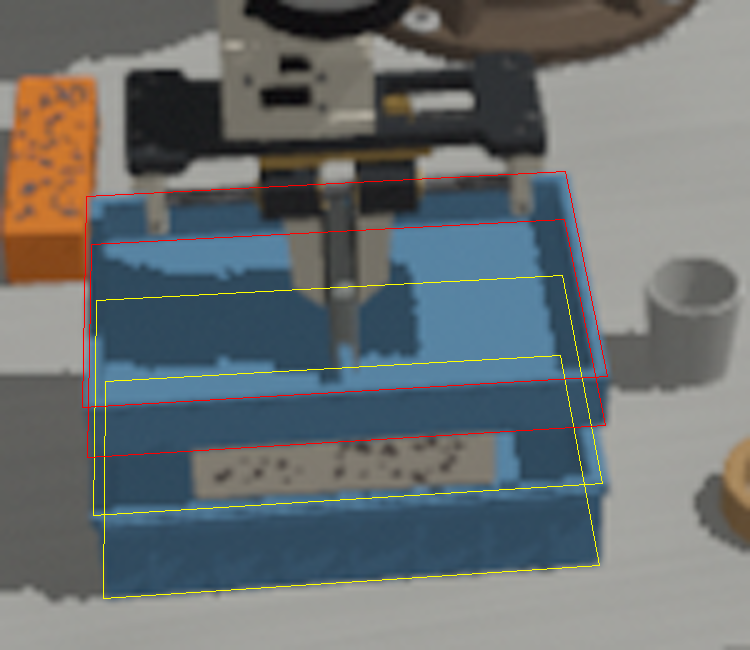

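View pics/p7.png

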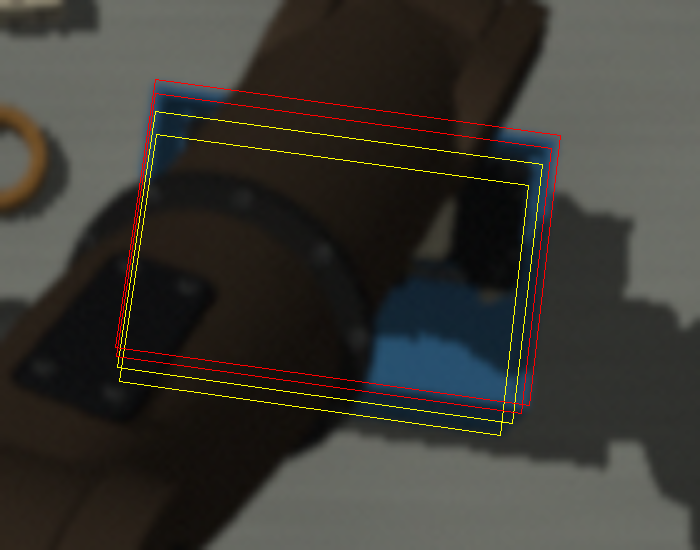

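Emit:
move_arm:
  series:
    - {"x": 0.05, "y": 1.2, "z": -0.08, "rx": 0.003, "ry": 0, "rz": 0}
    - {"x": 0, "y": 1, "z": 0, "rx": 0, "ry": 0, "rz": 0}
    - {"x": 0, "y": 0, "z": 0, "rx": 0, "ry": 0, "rz": 0}
    - {"x": 0, "y": 0, "z": 0, "rx": 0, "ry": 0, "rz": 0}

```text
clock: 17.2
position: [0.4596, -0.1989, 0.1122]
ee_rot: [-1.269, -1.11, 1.111]
force: [0.2, -0.3, -3.7]
width: 0.129
```

```bash
python3 pl.py .4592 -.199 .1 82.4;python3 - <<'E'
from ov import *
s=arm.observe()["position"]
a=grab("scene","8")
B=[((.4585,-.199,-7.6,0,.054),(0,255,255)),((s[0]-.0005,s[1],-7.6,s[2]-.045,s[2]-.015),(0,0,255))]
ov(a,"scene",(215,190,355,300),B,5,"pics/o8.png")
E
```

```text
pos [ 0.4596 -0.1989  0.1122] yaw 82.39 -> 82.4 clock 17.2 force [ 0.2 -0.3 -3.7] w 0.129 n 1
[{"x":-0.02,"y":1.22,"z":0.04,"rx":-0.001,"ry":-0.000,"rz":-0.000}]
```

View pics/o8.png

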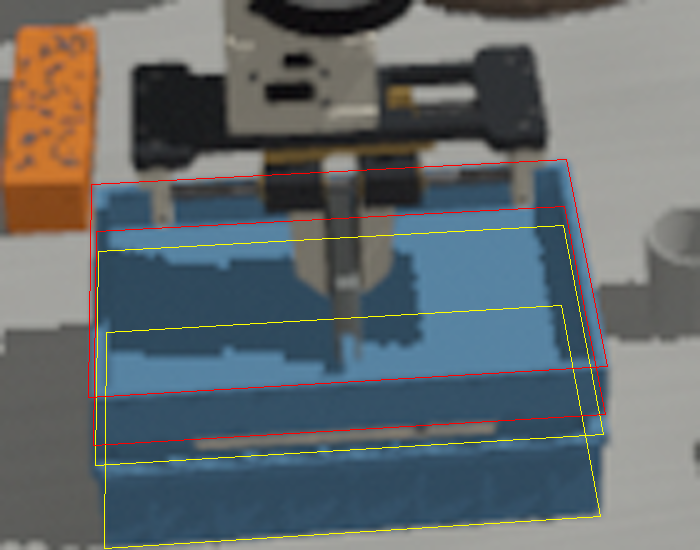

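Emit:
move_arm:
  series:
    - {"x": 0, "y": 0.4, "z": 0.03, "rx": 0, "ry": 0, "rz": 0}
    - {"x": 0, "y": 0.3, "z": 0, "rx": 0, "ry": 0, "rz": 0}
    - {"x": 0, "y": 0, "z": 0, "rx": 0, "ry": 0, "rz": 0}
    - {"x": 0, "y": 0, "z": 0, "rx": 0, "ry": 0, "rz": 0}

```text
clock: 17.75
position: [0.4595, -0.1989, 0.1051]
ee_rot: [-1.27, -1.111, 1.111]
force: [0.3, 0.6, -4.1]
width: 0.127
```

Emit:
move_arm:
  series:
    - {"x": 0, "y": 0.3, "z": 0, "rx": 0, "ry": 0, "rz": 0}
    - {"x": 0, "y": 0.2, "z": 0, "rx": 0, "ry": 0, "rz": 0}
    - {"x": 0, "y": 0, "z": 0, "rx": 0, "ry": 0, "rz": 0}
    - {"x": 0, "y": 0, "z": 0, "rx": 0, "ry": 0, "rz": 0}

```text
clock: 18.25
position: [0.4597, -0.1989, 0.0999]
ee_rot: [-1.27, -1.111, 1.111]
force: [-0.0, -0.1, -3.9]
width: 0.128
```

```bash
python3 pl.py .4592 -.199 .099 82.4;python3 - <<'E'
from ov import *
s=arm.observe()["position"]
a=grab("scene","9")
ov(a,"scene",(215,190,355,300),[],5,"pics/o9.png")
E
```

```text
pos [ 0.4597 -0.1989  0.0999] yaw 82.39 -> 82.4 clock 18.25 force [-0.  -0.1 -3.9] w 0.128 n 1
[{"x":-0.01,"y":0.09,"z":0.05,"rx":0.001,"ry":-0.000,"rz":-0.000}]
```

View pics/o9.png

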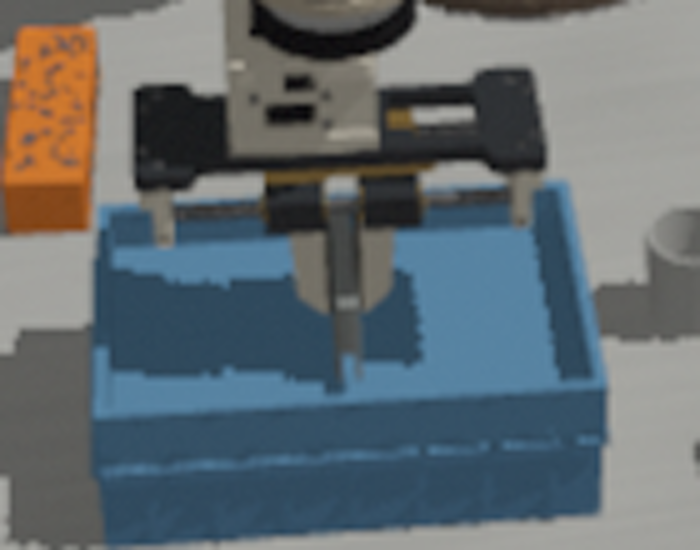

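Nearly seated: the upper tray's outline follows the lower rim (crop 95–605), and the wrist force is still just the tray's weight. Next I go down to first contact.

Emit:
move_arm:
  series:
    - {"x": 0, "y": 0.2, "z": 0.04, "rx": 0, "ry": 0, "rz": 0}
    - {"x": 0, "y": 0, "z": 0, "rx": 0, "ry": 0, "rz": 0}
    - {"x": 0, "y": 0, "z": 0, "rx": 0, "ry": 0, "rz": 0}

```text
clock: 18.68
position: [0.4598, -0.1991, 0.0992]
ee_rot: [-1.271, -1.112, 1.11]
force: [0.6, 0.9, -4.1]
width: 0.129
```

Emit:
move_arm:
  series:
    - {"x": 0, "y": 0.25, "z": 0.04, "rx": 0, "ry": 0, "rz": 0}
    - {"x": 0, "y": 0, "z": 0, "rx": 0, "ry": 0, "rz": 0}
    - {"x": 0, "y": 0, "z": 0, "rx": 0, "ry": 0, "rz": 0}

```text
clock: 19.05
position: [0.4601, -0.1992, 0.0993]
ee_rot: [-1.272, -1.114, 1.108]
force: [-0.2, 0.6, -5.0]
width: 0.126
```

Emit:
move_arm:
  series:
    - {"x": 0, "y": 0.3, "z": 0.06, "rx": 0, "ry": 0, "rz": 0}
    - {"x": 0, "y": 0.3, "z": 0, "rx": 0, "ry": 0, "rz": 0}

```text
clock: 19.3
position: [0.4606, -0.1993, 0.0984]
ee_rot: [-1.273, -1.118, 1.104]
force: [-17.8, 8.7, 53.2]
width: 0.128
```

```bash
python3 pl.py .4592 -.199 .099 82.4;python3 - <<'E'
from ov import *
print(arm.observe())
a=grab("scene","10")
ov(a,"scene",(215,190,355,300),[],5,"pics/o10.png")
E
```

```text
pos [ 0.4606 -0.1993  0.0984] yaw 82.34 -> 82.4 clock 19.3 force [-17.8   8.7  53.2] w 0.128 n 1
[{"x":0.01,"y":-0.06,"z":0.14,"rx":0.008,"ry":-0.001,"rz":0.004}]
{'clock': 19.3, 'joints': array([ 0.0436413 ,  0.43078741,  0.34551855,  2.06141899, -0.2361465 ,
        0.67861814,  1.98090449]), 'dq': array([ 0.01894255,  0.0043105 , -0.01585094,  0.00512287, -0.02129075,
       -0.02200318,  0.02045935]), 'joint_efforts': array([  0.05797468, -29.70040977,   2.678928  , -19.17400718,
        -0.56569548,  -6.74790055,  -0.05915088]), 'position': array([ 0.46061267, -0.1993115 ,  0.09838591]), 'ee_rot': array([-1.27323463, -1.1175772 ,  1.10378507]), 'force': array([-17.83465813,   8.68192307,  53.23455081]), 'ft_torque': array([ 1.59233165,  3.62747505, -0.01202149]), 'width': 0.12788433831875898}
```

View pics/o10.png

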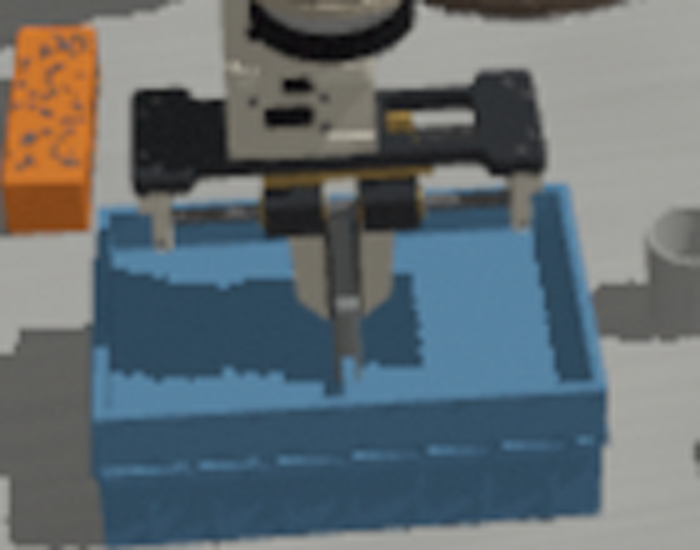

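Emit:
move_arm:
  series:
    - {"x": 0, "y": -0.1, "z": 0, "rx": 0, "ry": 0, "rz": 0}
    - {"x": 0, "y": 0, "z": 0, "rx": 0, "ry": 0, "rz": 0}

```text
clock: 19.6
position: [0.4607, -0.1994, 0.0998]
ee_rot: [-1.274, -1.118, 1.103]
force: [0.1, -0.0, -3.2]
width: 0.128
```

Emit:
move_arm:
  series:
    - {"x": 0, "y": 0, "z": 0, "rx": 0, "ry": 0, "rz": 0}
    - {"x": 0, "y": 0, "z": 0, "rx": 0, "ry": 0, "rz": 0}
    - {"x": 0, "y": 0, "z": 0, "rx": 0, "ry": 0, "rz": 0}
    - {"x": 0, "y": 0, "z": 0, "rx": 0, "ry": 0, "rz": 0}
    - {"x": 0, "y": -1, "z": 0, "rx": 0, "ry": 0, "rz": 0}
    - {"x": 0, "y": -3, "z": 0, "rx": 0, "ry": 0, "rz": 0}
    - {"x": 0, "y": -5, "z": 0, "rx": 0, "ry": 0, "rz": 0}
    - {"x": 0, "y": -4, "z": 0, "rx": 0, "ry": 0, "rz": 0}
    - {"x": 0, "y": 0, "z": 0, "rx": 0, "ry": 0, "rz": 0}
  jaw: 4

```text
clock: 20.72
position: [0.4596, -0.2002, 0.2353]
ee_rot: [-1.275, -1.117, 1.103]
force: [1.3, -0.2, -0.5]
width: 0.435
```

```bash
python3 pl.py .654 -.002 .2 3.5; python3 pl.py .672 .197 .2 -7.6
```

```text
pos [ 0.4596 -0.2002  0.2353] yaw 82.29 -> 3.5 clock 20.73 force [ 1.3 -0.2 -0.5] w 0.435 n 9
[{"x":2.47,"y":0.42,"z":-1.84,"rx":0.001,"ry":0.153,"rz":0.001},{"x":2.72,"y":0.41,"z":-1.44,"rx":0.001,"ry":0.153,"rz":0.001},{"x":2.91,"y":0.41,"z":-1.01,"rx":0.001,"ry":0.153,"rz":0.001},{"x":3.03,"y":0.41,"z":-0.56,"rx":0.001,"ry":0.153,"rz":0.001},{"x":3.08,"y":0.40,"z":-0.09,"rx":0.001,"ry":0.153,"rz":0.001},{"x":3.06,"y":0.40,"z":0.38,"rx":0.001,"ry":0.153,"rz":0.001},{"x":2.97,"y":0.40,"z":0.84,"rx":0.001,"ry":0.153,"rz":0.001},{"x":2.81,"y":0.40,"z":1.28,"rx":0.001,"ry":0.153,"rz":0.001},{"x":2.58,"y":0.39,"z":1.69,"rx":0.001,"ry":0.153,"rz":0.001}]
pos [ 0.4596 -0.2002  0.2353] yaw 82.29 -> -7.6 clock 20.73 force [ 1.3 -0.2 -0.5] w 0.435 n 10
[{"x":4.22,"y":0.38,"z":-1.57,"rx":0.000,"ry":0.157,"rz":0.001},{"x":4.41,"y":0.38,"z":-0.89,"rx":0.000,"ry":0.157,"rz":0.001},{"x":4.50,"y":0.37,"z":-0.19,"rx":0.000,"ry":0.157,"rz":0.001},{"x":4.47,"y":0.37,"z":0.52,"rx":0.000,"ry":0.157,"rz":0.001},{"x":4.34,"y":0.36,"z":1.21,"rx":0.000,"ry":0.157,"rz":0.001},{"x":4.10,"y":0.36,"z":1.87,"rx":0.000,"ry":0.157,"rz":0.001},{"x":3.75,"y":0.36,"z":2.49,"rx":0.000,"ry":0.157,"rz":0.001},{"x":3.32,"y":0.35,"z":3.04,"rx":0.000,"ry":0.157,"rz":0.001},{"x":2.80,"y":0.35,"z":3.52,"rx":0.000,"ry":0.157,"rz":0.001},{"x":2.22,"y":0.35,"z":3.92,"rx":0.000,"ry":0.157,"rz":0.001}]
```

Emit:
move_arm:
  series:
    - {"x": 2.5, "y": 0.2, "z": -1.8, "rx": 0, "ry": 0.153, "rz": 0}
    - {"x": 2.7, "y": 0.2, "z": -1.4, "rx": 0, "ry": 0.153, "rz": 0}
    - {"x": 2.9, "y": 0.3, "z": -1, "rx": 0, "ry": 0.153, "rz": 0}
    - {"x": 3, "y": 0.3, "z": -0.6, "rx": 0, "ry": 0.153, "rz": 0}
    - {"x": 3.1, "y": 0.3, "z": -0.1, "rx": 0, "ry": 0.153, "rz": 0}
    - {"x": 3, "y": 0.3, "z": 0.4, "rx": 0, "ry": 0.153, "rz": 0}
    - {"x": 2.8, "y": 0.3, "z": 0.8, "rx": 0, "ry": 0.153, "rz": 0}
    - {"x": 2.4, "y": 0.3, "z": 1.1, "rx": 0, "ry": 0.153, "rz": 0}
    - {"x": 1.5, "y": 0, "z": 1, "rx": 0, "ry": 0.13, "rz": 0}
    - {"x": 0, "y": 0, "z": 0, "rx": 0, "ry": 0, "rz": 0}
    - {"x": 0, "y": 0, "z": 0, "rx": 0, "ry": 0, "rz": 0}
  jaw: 7.5

```text
clock: 22.1
position: [0.6435, -0.0148, 0.2104]
ee_rot: [-1.571, -0.032, 0.029]
force: [-0.0, 0.1, -0.4]
width: 0.819
```

```bash
python3 pl.py .654 -.002 .13 3.5; python3 - <<'E'
from ov import *
a=grab("scene","11");b=grab("top","11")
B=[((.4585,-.199,-7.6,0,.054),(0,255,255)),((.4585,-.199,-7.6,.054,.084),(0,0,255))]
ov(a,"scene",(215,190,345,300),B,4,"pics/o11.png");ov(b,"top",(300,190,410,280),B,5,"pics/p11.png")
E
```

```text
pos [ 0.6435 -0.0148  0.2104] yaw 2.22 -> 3.5 clock 22.1 force [-0.   0.1 -0.4] w 0.819 n 2
[{"x":0.54,"y":4.02,"z":0.62,"rx":0.000,"ry":-0.011,"rz":0.001},{"x":0.55,"y":4.02,"z":0.61,"rx":0.000,"ry":-0.011,"rz":0.001}]
```

View pics/o11.png

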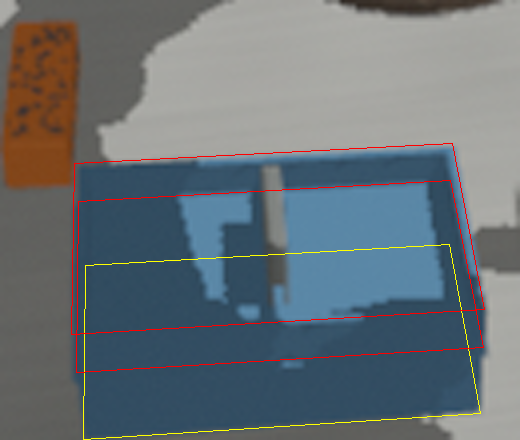

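View pics/p11.png

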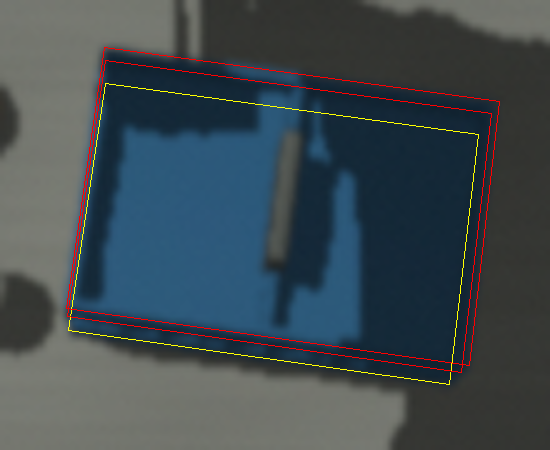

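Emit:
move_arm:
  series:
    - {"x": 1, "y": 2, "z": 1.2, "rx": 0, "ry": -0.022, "rz": 0}
    - {"x": 0, "y": 4, "z": 0, "rx": 0, "ry": 0, "rz": 0}
    - {"x": 0, "y": 4, "z": 0, "rx": 0, "ry": 0, "rz": 0}
    - {"x": 0, "y": 1, "z": 0, "rx": 0, "ry": 0, "rz": 0}
    - {"x": 0, "y": 0, "z": 0, "rx": 0, "ry": 0, "rz": 0}
    - {"x": 0, "y": 0, "z": 0, "rx": 0, "ry": 0, "rz": 0}

```text
clock: 22.95
position: [0.6549, -0.0008, 0.0969]
ee_rot: [-1.567, -0.056, 0.048]
force: [0.2, -0.3, 0.1]
width: 0.817
```

```bash
python3 pl.py .654 -.002 .026 3.5
```

```text
pos [ 0.6549 -0.0008  0.0969] yaw 3.78 -> 3.5 clock 22.95 force [ 0.2 -0.3  0.1] w 0.817 n 2
[{"x":-0.07,"y":3.55,"z":-0.07,"rx":-0.001,"ry":0.002,"rz":0.002},{"x":-0.06,"y":3.55,"z":-0.06,"rx":-0.001,"ry":0.002,"rz":0.002}]
```

Emit:
move_arm:
  series:
    - {"x": -0.1, "y": 2, "z": -0.1, "rx": 0, "ry": 0.005, "rz": 0.004}
    - {"x": 0, "y": 2.5, "z": 0, "rx": 0, "ry": 0, "rz": 0}
    - {"x": 0, "y": 2, "z": 0, "rx": 0, "ry": 0, "rz": 0}
    - {"x": 0, "y": 0, "z": 0, "rx": 0, "ry": 0, "rz": 0}
    - {"x": 0, "y": 0, "z": 0, "rx": 0, "ry": 0, "rz": 0}

```text
clock: 23.58
position: [0.6563, -0.0019, 0.0315]
ee_rot: [-1.567, -0.052, 0.043]
force: [-0.3, -0.2, 0.0]
width: 0.819
```

```bash
python3 pl.py .654 -.002 .026 3.5;python3 - <<'E'
from h import *
a=grab("scene","12");b=grab("top","12")
crop(a,(330,240,440,340),5,"pics/s12.png")
E
```

```text
pos [ 0.6563 -0.0019  0.0315] yaw 3.49 -> 3.5 clock 23.57 force [-0.3 -0.2  0. ] w 0.819 n 1
[{"x":-0.24,"y":0.54,"z":0.00,"rx":-0.003,"ry":-0.000,"rz":0.006}]
```

View pics/s12.png

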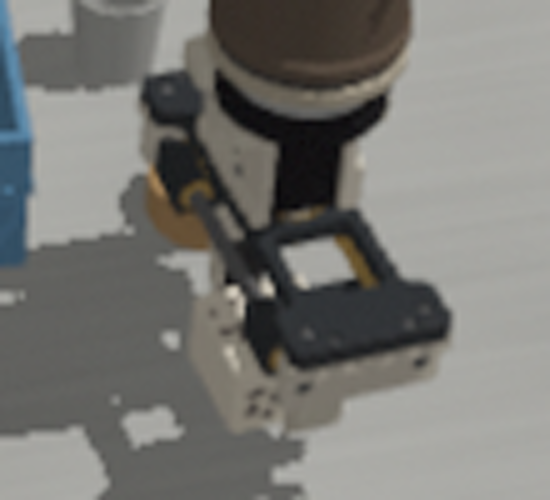

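```bash
python3 - <<'E'
from h import *
for X in [(.703,.001,.0125),(.703,.0105,.0125),(.703,-.0085,.0125)]: print((proj("scene",X)-[330,240])*5)
E
```

```text
[304.37750171 434.30521745]
[324.21942098 430.79406808]
[284.47713329 437.82670975]
```

Emit:
move_arm:
  series:
    - {"x": -0.2, "y": 0.4, "z": 0, "rx": 0, "ry": 0, "rz": 0.006}
    - {"x": 0, "y": 0, "z": 0, "rx": 0, "ry": 0, "rz": 0}
    - {"x": 0, "y": 0, "z": 0, "rx": 0, "ry": 0, "rz": 0}

```text
clock: 24.05
position: [0.655, -0.0018, 0.0287]
ee_rot: [-1.567, -0.049, 0.047]
force: [0.5, -1.0, 0.3]
width: 0.817
```

Projection agrees: the finger spans 284–324 px in the crop, centred on the block. Closing and lifting.

Emit:
move_arm:
  series:
    - {"x": 0, "y": 0.1, "z": 0, "rx": 0, "ry": 0, "rz": 0}
    - {"x": 0, "y": 0, "z": 0, "rx": 0, "ry": 0, "rz": 0}
    - {"x": 0, "y": 0, "z": 0, "rx": 0, "ry": 0, "rz": 0}
    - {"x": 0, "y": 0, "z": 0, "rx": 0, "ry": 0, "rz": 0}
    - {"x": 0, "y": 0, "z": 0, "rx": 0, "ry": 0, "rz": 0}
    - {"x": 0, "y": 0, "z": 0, "rx": 0, "ry": 0, "rz": 0}
  jaw: 4
  newtons: 15

```text
clock: 24.8
position: [0.6551, -0.0018, 0.0278]
ee_rot: [-1.567, -0.049, 0.047]
force: [0.7, -0.1, -0.2]
width: 0.6
```

Emit:
move_arm:
  series:
    - {"x": 0, "y": -2, "z": 0, "rx": 0, "ry": 0, "rz": 0}
    - {"x": 0, "y": -4, "z": 0, "rx": 0, "ry": 0, "rz": 0}
    - {"x": 0, "y": -5, "z": 0, "rx": 0, "ry": 0, "rz": 0}
    - {"x": 0, "y": -5, "z": 0, "rx": 0, "ry": 0, "rz": 0}
    - {"x": 0, "y": -2, "z": 0, "rx": 0, "ry": 0, "rz": 0}
    - {"x": 0, "y": 0, "z": 0, "rx": 0, "ry": 0, "rz": 0}

```text
clock: 25.55
position: [0.6544, -0.0035, 0.2194]
ee_rot: [-1.567, -0.05, 0.044]
force: [-1.1, 0.7, -1.2]
width: 0.599
```

```bash
python3 - <<'E'
import numpy as np
w=np.radians(-7.6)
for s in(1,-1): print(s,np.array([.4585,-.199])+s*.06*np.array([-np.sin(w),np.cos(w)]))
E
python3 pl.py .4505 -.2585 .2 -7.6;python3 - <<'E'
from h import *
a=grab("scene","13")
crop(a,(330,160,440,340),3.3,"pics/s13.png")
E
```

```text
1 [ 0.46643538 -0.13952707]
-1 [ 0.45056462 -0.25847293]
pos [ 0.6544 -0.0035  0.2194] yaw 3.4 -> -7.6 clock 25.55 force [-1.1  0.7 -1.2] w 0.599 n 6
[{"x":-3.65,"y":0.30,"z":-4.04,"rx":-0.001,"ry":0.032,"rz":0.001},{"x":-3.51,"y":0.30,"z":-4.16,"rx":-0.001,"ry":0.032,"rz":0.001},{"x":-3.38,"y":0.31,"z":-4.27,"rx":-0.001,"ry":0.032,"rz":0.001},{"x":-3.24,"y":0.31,"z":-4.37,"rx":-0.001,"ry":0.032,"rz":0.001},{"x":-3.10,"y":0.31,"z":-4.47,"rx":-0.001,"ry":0.032,"rz":0.001},{"x":-2.95,"y":0.32,"z":-4.57,"rx":-0.001,"ry":0.032,"rz":0.001}]
```

View pics/s13.png

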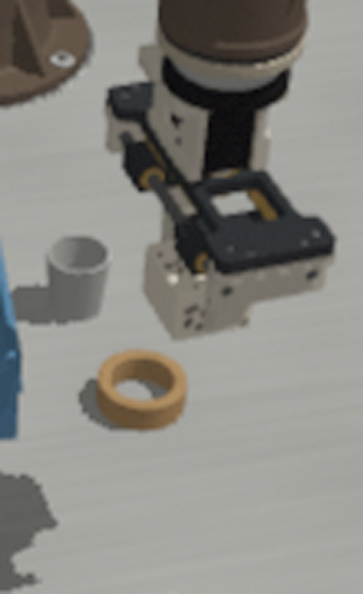

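Emit:
move_arm:
  series:
    - {"x": -3.6, "y": 0.1, "z": -4, "rx": 0, "ry": 0.032, "rz": 0}
    - {"x": -3.5, "y": 0.1, "z": -4.2, "rx": 0, "ry": 0.032, "rz": 0}
    - {"x": -3.4, "y": 0.1, "z": -4.3, "rx": 0, "ry": 0.032, "rz": 0}
    - {"x": -3.2, "y": 0.1, "z": -4.4, "rx": 0, "ry": 0.032, "rz": 0}
    - {"x": -2.6, "y": 0, "z": -3.8, "rx": 0, "ry": 0.032, "rz": 0}
    - {"x": -1.5, "y": 0, "z": -2.5, "rx": 0, "ry": 0.02, "rz": 0}
    - {"x": 0, "y": 0, "z": 0, "rx": 0, "ry": 0, "rz": 0}
    - {"x": 0, "y": 0, "z": 0, "rx": 0, "ry": 0, "rz": 0}

```text
clock: 26.6
position: [0.4618, -0.2367, 0.2051]
ee_rot: [-1.564, 0.107, -0.09]
force: [0.8, 1.1, -1.4]
width: 0.6
```

```bash
python3 pl.py .4505 -.2585 .15 -7.6
```

```text
pos [ 0.4618 -0.2367  0.2051] yaw -7.19 -> -7.6 clock 26.6 force [ 0.8  1.1 -1.4] w 0.6 n 2
[{"x":-0.39,"y":2.76,"z":-1.16,"rx":-0.002,"ry":0.004,"rz":-0.006},{"x":-0.41,"y":2.76,"z":-1.16,"rx":-0.002,"ry":0.004,"rz":-0.006}]
```

Emit:
move_arm:
  series:
    - {"x": -0.4, "y": 1.5, "z": -1.2, "rx": 0, "ry": 0.004, "rz": -0.006}
    - {"x": -0.4, "y": 2.5, "z": -1.1, "rx": 0, "ry": 0.003, "rz": -0.006}
    - {"x": 0, "y": 2, "z": 0, "rx": 0, "ry": 0, "rz": 0}
    - {"x": 0, "y": 0, "z": 0, "rx": 0, "ry": 0, "rz": 0}
    - {"x": 0, "y": 0, "z": 0, "rx": 0, "ry": 0, "rz": 0}

```text
clock: 27.22
position: [0.4539, -0.2536, 0.1421]
ee_rot: [-1.564, 0.097, -0.096]
force: [0.1, 0.2, -1.0]
width: 0.599
```

```bash
python3 pl.py .4505 -.2585 .09 -7.6
```

```text
pos [ 0.4539 -0.2536  0.1421] yaw -7.03 -> -7.6 clock 27.23 force [ 0.1  0.2 -1. ] w 0.599 n 1
[{"x":-0.27,"y":5.21,"z":-0.55,"rx":-0.005,"ry":0.010,"rz":-0.001}]
```

Emit:
move_arm:
  series:
    - {"x": -0.3, "y": 1, "z": -0.5, "rx": -0.005, "ry": 0.01, "rz": 0}
    - {"x": 0, "y": 2, "z": 0, "rx": 0, "ry": 0, "rz": 0}
    - {"x": 0, "y": 1.5, "z": 0, "rx": 0, "ry": 0, "rz": 0}
    - {"x": 0, "y": 0, "z": 0, "rx": 0, "ry": 0, "rz": 0}
    - {"x": 0, "y": 0, "z": 0, "rx": 0, "ry": 0, "rz": 0}

```text
clock: 27.85
position: [0.4517, -0.2589, 0.0968]
ee_rot: [-1.57, 0.102, -0.106]
force: [0.3, -0.0, -1.4]
width: 0.599
```

```bash
python3 pl.py .4505 -.2585 .088 -7.6;python3 - <<'E'
from h import *
a=grab("scene","14")
crop(a,(215,180,365,310),5,"pics/s14.png")
E
```

```text
pos [ 0.4517 -0.2589  0.0968] yaw -7.58 -> -7.6 clock 27.85 force [ 0.3 -0.  -1.4] w 0.599 n 1
[{"x":-0.12,"y":0.88,"z":0.03,"rx":0.002,"ry":0.000,"rz":0.002}]
```

View pics/s14.png

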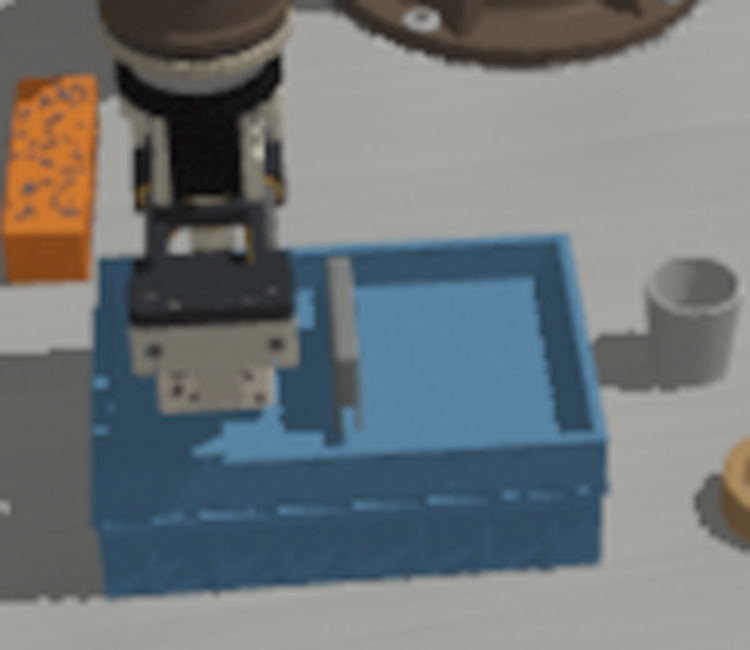

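The block (crop 160–275, 360–410) hangs centred over the left compartment and the stack is undisturbed. I lower it and release.

Emit:
move_arm:
  series:
    - {"x": -0.1, "y": 0.5, "z": 0, "rx": 0, "ry": 0, "rz": 0}
    - {"x": 0, "y": 0.3, "z": 0, "rx": 0, "ry": 0, "rz": 0}
    - {"x": 0, "y": 0, "z": 0, "rx": 0, "ry": 0, "rz": 0}
    - {"x": 0, "y": 0, "z": 0, "rx": 0, "ry": 0, "rz": 0}

```text
clock: 28.4
position: [0.4512, -0.2589, 0.0892]
ee_rot: [-1.57, 0.101, -0.107]
force: [-0.2, 0.1, -1.0]
width: 0.599
```

Emit:
move_arm:
  series:
    - {"x": 0, "y": 0.1, "z": 0, "rx": 0, "ry": 0, "rz": 0}
    - {"x": 0, "y": 0, "z": 0, "rx": 0, "ry": 0, "rz": 0}
    - {"x": 0, "y": 0, "z": 0, "rx": 0, "ry": 0, "rz": 0}

```text
clock: 28.78
position: [0.4513, -0.259, 0.0883]
ee_rot: [-1.57, 0.1, -0.107]
force: [0.2, -0.2, -1.7]
width: 0.601
```

Emit:
move_arm:
  series:
    - {"x": 0, "y": 0, "z": 0, "rx": 0, "ry": 0, "rz": 0}
    - {"x": 0, "y": 0, "z": 0, "rx": 0, "ry": 0, "rz": 0}
    - {"x": 0, "y": 0, "z": 0, "rx": 0, "ry": 0, "rz": 0}
    - {"x": 0, "y": 0, "z": 0, "rx": 0, "ry": 0, "rz": 0}
    - {"x": 0, "y": -1, "z": 0, "rx": 0, "ry": 0, "rz": 0}
    - {"x": 0, "y": -3, "z": 0, "rx": 0, "ry": 0, "rz": 0}
    - {"x": 0, "y": -5, "z": 0, "rx": 0, "ry": 0, "rz": 0}
    - {"x": 0, "y": -3, "z": 0, "rx": 0, "ry": 0, "rz": 0}
    - {"x": 0, "y": 0, "z": 0, "rx": 0, "ry": 0, "rz": 0}
  jaw: 7.5

```text
clock: 29.9
position: [0.4506, -0.2595, 0.2144]
ee_rot: [-1.571, 0.101, -0.109]
force: [0.7, 0.2, -1.0]
width: 0.817
```

```bash
python3 pl.py .672 .197 .2 0
```

```text
pos [ 0.4506 -0.2595  0.2144] yaw -7.64 -> 0.0 clock 29.9 force [ 0.7  0.2 -1. ] w 0.817 n 9
[{"x":1.76,"y":0.16,"z":5.35,"rx":0.000,"ry":-0.015,"rz":0.001},{"x":1.84,"y":0.16,"z":5.33,"rx":0.000,"ry":-0.015,"rz":0.001},{"x":1.92,"y":0.16,"z":5.30,"rx":0.000,"ry":-0.015,"rz":0.001},{"x":2.00,"y":0.16,"z":5.27,"rx":0.000,"ry":-0.015,"rz":0.001},{"x":2.08,"y":0.16,"z":5.24,"rx":0.000,"ry":-0.015,"rz":0.001},{"x":2.15,"y":0.16,"z":5.21,"rx":0.000,"ry":-0.015,"rz":0.001},{"x":2.23,"y":0.16,"z":5.18,"rx":0.000,"ry":-0.015,"rz":0.001},{"x":2.31,"y":0.16,"z":5.14,"rx":0.000,"ry":-0.015,"rz":0.001},{"x":2.38,"y":0.16,"z":5.11,"rx":0.000,"ry":-0.015,"rz":0.001}]
```

Emit:
move_arm:
  series:
    - {"x": 1.8, "y": 0, "z": 5.3, "rx": 0, "ry": -0.015, "rz": 0}
    - {"x": 1.8, "y": 0, "z": 5.3, "rx": 0, "ry": -0.015, "rz": 0}
    - {"x": 1.9, "y": 0, "z": 5.3, "rx": 0, "ry": -0.015, "rz": 0}
    - {"x": 2, "y": 0, "z": 5.3, "rx": 0, "ry": -0.015, "rz": 0}
    - {"x": 2.1, "y": 0, "z": 5.2, "rx": 0, "ry": -0.015, "rz": 0}
    - {"x": 2.1, "y": 0.2, "z": 5.2, "rx": 0, "ry": -0.015, "rz": 0}
    - {"x": 2.2, "y": 0.2, "z": 5.2, "rx": 0, "ry": -0.015, "rz": 0}
    - {"x": 2.2, "y": 0.2, "z": 4.5, "rx": 0, "ry": -0.015, "rz": 0}
    - {"x": 1.5, "y": 0, "z": 3, "rx": 0, "ry": -0.01, "rz": 0}
    - {"x": 0, "y": 0, "z": 0, "rx": 0, "ry": 0, "rz": 0}
    - {"x": 0, "y": 0, "z": 0, "rx": 0, "ry": 0, "rz": 0}

```text
clock: 31.28
position: [0.663, 0.1809, 0.2009]
ee_rot: [-1.577, 0.005, -0.001]
force: [-0.3, 0.4, -0.2]
width: 0.818
```

```bash
python3 pl.py .672 .197 .1 0;python3 - <<'E'
from h import *
a=grab("scene","15");b=grab("top","15")
crop(a,(215,190,365,310),5,"pics/s15.png");crop(b,(300,190,410,280),6,"pics/t15.png")
E
```

```text
pos [0.663  0.1809 0.2009] yaw -0.24 -> 0.0 clock 31.27 force [-0.3  0.4 -0.2] w 0.818 n 2
[{"x":0.46,"y":5.04,"z":0.84,"rx":0.003,"ry":-0.002,"rz":-0.001},{"x":0.45,"y":5.04,"z":0.82,"rx":0.003,"ry":-0.002,"rz":-0.001}]
```

View pics/s15.png

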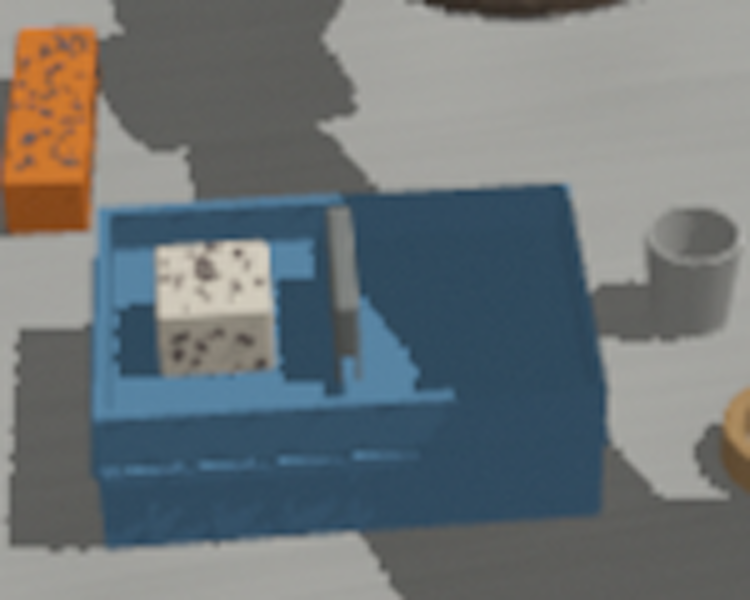

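View pics/t15.png

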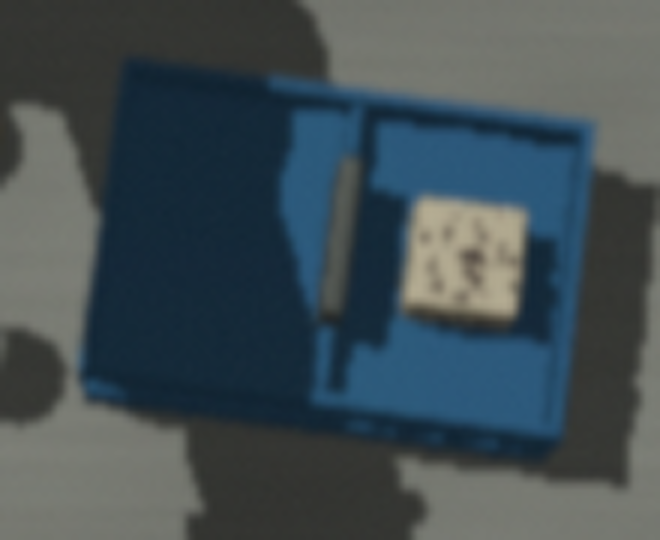

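Emit:
move_arm:
  series:
    - {"x": 0.9, "y": 2, "z": 1.6, "rx": 0.006, "ry": -0.004, "rz": 0}
    - {"x": 0, "y": 4, "z": 0, "rx": 0, "ry": 0, "rz": 0}
    - {"x": 0, "y": 3, "z": 0, "rx": 0, "ry": 0, "rz": 0}
    - {"x": 0, "y": 0, "z": 0, "rx": 0, "ry": 0, "rz": 0}
    - {"x": 0, "y": 0, "z": 0, "rx": 0, "ry": 0, "rz": 0}

```text
clock: 32.0
position: [0.673, 0.1976, 0.1065]
ee_rot: [-1.568, 0.005, -0.001]
force: [-0.2, 0.3, 0.8]
width: 0.817
```

```bash
python3 pl.py .672 .197 .028 0
```

```text
pos [0.673  0.1976 0.1065] yaw -0.21 -> 0.0 clock 32.0 force [-0.2  0.3  0.8] w 0.817 n 2
[{"x":-0.04,"y":3.93,"z":-0.04,"rx":-0.002,"ry":-0.002,"rz":-0.001},{"x":-0.05,"y":3.93,"z":-0.04,"rx":-0.002,"ry":-0.002,"rz":-0.001}]
```

Emit:
move_arm:
  series:
    - {"x": -0.1, "y": 2, "z": -0.1, "rx": -0.004, "ry": -0.004, "rz": -0.002}
    - {"x": 0, "y": 2.5, "z": 0, "rx": 0, "ry": 0, "rz": 0}
    - {"x": 0, "y": 2, "z": 0, "rx": 0, "ry": 0, "rz": 0}
    - {"x": 0, "y": 0.5, "z": 0, "rx": 0, "ry": 0, "rz": 0}
    - {"x": 0, "y": 0, "z": 0, "rx": 0, "ry": 0, "rz": 0}
    - {"x": 0, "y": 0, "z": 0, "rx": 0, "ry": 0, "rz": 0}

```text
clock: 32.75
position: [0.6742, 0.1971, 0.0359]
ee_rot: [-1.57, -0.005, -0.004]
force: [0.3, -0.4, 0.8]
width: 0.817
```

```bash
python3 pl.py .672 .197 .028 0
```

```text
pos [0.6742 0.1971 0.0359] yaw 0.05 -> 0.0 clock 32.75 force [ 0.3 -0.4  0.8] w 0.817 n 1
[{"x":-0.22,"y":0.79,"z":-0.01,"rx":-0.001,"ry":0.001,"rz":0.006}]
```

Emit:
move_arm:
  series:
    - {"x": -0.2, "y": 0.8, "z": 0, "rx": 0, "ry": 0, "rz": 0.006}
    - {"x": 0, "y": 0, "z": 0, "rx": 0, "ry": 0, "rz": 0}
    - {"x": 0, "y": 0, "z": 0, "rx": 0, "ry": 0, "rz": 0}

```text
clock: 33.12
position: [0.6729, 0.1973, 0.0287]
ee_rot: [-1.569, -0.002, 0.0]
force: [-0.2, 0.5, 0.5]
width: 0.816
```

Emit:
move_arm:
  series:
    - {"x": 0, "y": 0, "z": 0, "rx": 0, "ry": 0, "rz": 0}
    - {"x": 0, "y": 0, "z": 0, "rx": 0, "ry": 0, "rz": 0}
    - {"x": 0, "y": 0, "z": 0, "rx": 0, "ry": 0, "rz": 0}
    - {"x": 0, "y": 0, "z": 0, "rx": 0, "ry": 0, "rz": 0}
    - {"x": 0, "y": 0, "z": 0, "rx": 0, "ry": 0, "rz": 0}
    - {"x": 0, "y": 0, "z": 0, "rx": 0, "ry": 0, "rz": 0}
  jaw: 4
  newtons: 15

```text
clock: 33.88
position: [0.673, 0.1974, 0.0289]
ee_rot: [-1.569, -0.002, -0.0]
force: [-0.6, 0.1, 0.1]
width: 0.599
```

Emit:
move_arm:
  series:
    - {"x": 0, "y": -2, "z": 0, "rx": 0, "ry": 0, "rz": 0}
    - {"x": 0, "y": -4, "z": 0, "rx": 0, "ry": 0, "rz": 0}
    - {"x": 0, "y": -5, "z": 0, "rx": 0, "ry": 0, "rz": 0}
    - {"x": 0, "y": -5, "z": 0, "rx": 0, "ry": 0, "rz": 0}
    - {"x": 0, "y": -2, "z": 0, "rx": 0, "ry": 0, "rz": 0}
    - {"x": 0, "y": 0, "z": 0, "rx": 0, "ry": 0, "rz": 0}

```text
clock: 34.62
position: [0.673, 0.1961, 0.2211]
ee_rot: [-1.569, -0.003, -0.004]
force: [0.6, 0.1, -1.6]
width: 0.598
```

```bash
python3 pl.py .4665 -.1395 .2 -7.6;python3 - <<'E'
from h import *
a=grab("scene","16")
crop(a,(410,160,530,340),3.3,"pics/s16.png")
E
```

```text
pos [0.673  0.1961 0.2211] yaw -0.02 -> -7.6 clock 34.62 force [ 0.6  0.1 -1.6] w 0.598 n 7
[{"x":-2.95,"y":0.28,"z":-4.80,"rx":-0.000,"ry":0.019,"rz":0.001},{"x":-2.86,"y":0.28,"z":-4.85,"rx":-0.000,"ry":0.019,"rz":0.001},{"x":-2.77,"y":0.29,"z":-4.90,"rx":-0.000,"ry":0.019,"rz":0.001},{"x":-2.67,"y":0.29,"z":-4.96,"rx":-0.000,"ry":0.019,"rz":0.001},{"x":-2.58,"y":0.29,"z":-5.01,"rx":-0.000,"ry":0.019,"rz":0.001},{"x":-2.48,"y":0.29,"z":-5.05,"rx":-0.000,"ry":0.019,"rz":0.001},{"x":-2.39,"y":0.30,"z":-5.10,"rx":-0.000,"ry":0.019,"rz":0.001}]
```

View pics/s16.png

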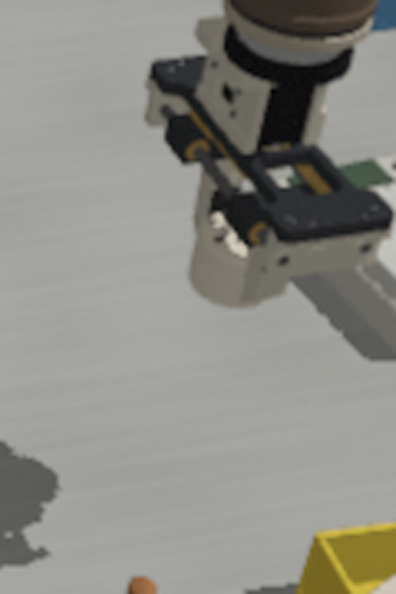

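```bash
python3 - <<'E'
from h import *
im=cv2.imread("pics/scene_16.png");b=(440,195,525,265);s=8
u=up(im,b,s)
for dy,col in((0,(0,0,255)),(-.01,(0,255,0))):
  for z in(.1922,.2322):
    q=np.array([(proj("scene",(.673+.028*np.cos(t),.1961+dy+.028*np.sin(t),z))-b[:2]+.5)*s-.5 for t in np.linspace(0,6.28,60)])
    cv2.polylines(u,[q.astype(int)],True,col,1)
cv2.imwrite("pics/o16.png",u)
E
```

```text
(no output)
```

View pics/o16.png

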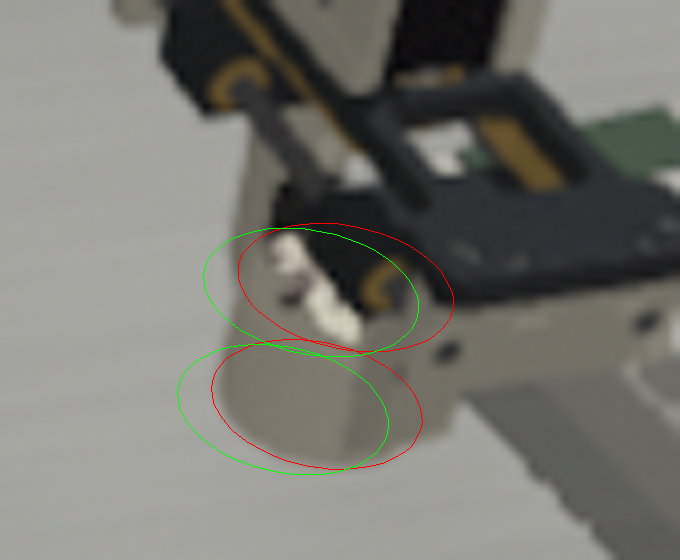

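Emit:
move_arm:
  series:
    - {"x": -2.9, "y": 0, "z": -4.8, "rx": 0, "ry": 0.019, "rz": 0}
    - {"x": -2.9, "y": 0, "z": -4.9, "rx": 0, "ry": 0.019, "rz": 0}
    - {"x": -2.8, "y": 0, "z": -4.9, "rx": 0, "ry": 0.019, "rz": 0}
    - {"x": -2.7, "y": 0.1, "z": -5, "rx": 0, "ry": 0.019, "rz": 0}
    - {"x": -2.6, "y": 0.2, "z": -5, "rx": 0, "ry": 0.019, "rz": 0}
    - {"x": -2, "y": 0.2, "z": -4, "rx": 0, "ry": 0.019, "rz": 0}
    - {"x": -1.5, "y": 0, "z": -3, "rx": 0, "ry": 0.018, "rz": 0}
    - {"x": 0, "y": 0, "z": 0, "rx": 0, "ry": 0, "rz": 0}
    - {"x": 0, "y": 0, "z": 0, "rx": 0, "ry": 0, "rz": 0}

```text
clock: 35.8
position: [0.4691, -0.1177, 0.2053]
ee_rot: [-1.569, 0.115, -0.098]
force: [-0.4, 0.6, -1.9]
width: 0.602
```

```bash
python3 pl.py .4665 -.1415 .14 -7.6
```

```text
pos [ 0.4691 -0.1177  0.2053] yaw -7.78 -> -7.6 clock 35.8 force [-0.4  0.6 -1.9] w 0.602 n 2
[{"x":0.07,"y":3.27,"z":-1.20,"rx":0.001,"ry":-0.002,"rz":-0.006},{"x":0.05,"y":3.27,"z":-1.20,"rx":0.001,"ry":-0.002,"rz":-0.006}]
```

Emit:
move_arm:
  series:
    - {"x": 0.1, "y": 1.5, "z": -1.2, "rx": 0, "ry": -0.002, "rz": -0.006}
    - {"x": 0, "y": 3, "z": -1.2, "rx": 0, "ry": 0, "rz": -0.006}
    - {"x": 0, "y": 1.5, "z": 0, "rx": 0, "ry": 0, "rz": 0}
    - {"x": 0, "y": 0, "z": 0, "rx": 0, "ry": 0, "rz": 0}
    - {"x": 0, "y": 0, "z": 0, "rx": 0, "ry": 0, "rz": 0}

```text
clock: 36.42
position: [0.4693, -0.1373, 0.143]
ee_rot: [-1.57, 0.099, -0.098]
force: [0.6, 0.1, -0.7]
width: 0.598
```

```bash
python3 pl.py .4665 -.1415 .1 -7.6
```

```text
pos [ 0.4693 -0.1373  0.143 ] yaw -7.18 -> -7.6 clock 36.42 force [ 0.6  0.1 -0.7] w 0.598 n 1
[{"x":-0.22,"y":4.30,"z":-0.45,"rx":0.001,"ry":0.007,"rz":-0.000}]
```

Emit:
move_arm:
  series:
    - {"x": -0.2, "y": 1, "z": -0.4, "rx": 0, "ry": 0.007, "rz": 0}
    - {"x": 0, "y": 2, "z": 0, "rx": 0, "ry": 0, "rz": 0}
    - {"x": 0, "y": 1, "z": 0, "rx": 0, "ry": 0, "rz": 0}
    - {"x": 0, "y": 0, "z": 0, "rx": 0, "ry": 0, "rz": 0}
    - {"x": 0, "y": 0, "z": 0, "rx": 0, "ry": 0, "rz": 0}

```text
clock: 37.05
position: [0.4684, -0.1409, 0.1032]
ee_rot: [-1.569, 0.101, -0.106]
force: [0.3, 0.5, -0.9]
width: 0.603
```

```bash
python3 pl.py .4665 -.1415 .089 -7.6;python3 - <<'E'
from h import *
a=grab("scene","17")
crop(a,(215,180,365,310),5,"pics/s17.png")
E
```

```text
pos [ 0.4684 -0.1409  0.1032] yaw -7.54 -> -7.6 clock 37.05 force [ 0.3  0.5 -0.9] w 0.603 n 1
[{"x":-0.19,"y":1.42,"z":-0.08,"rx":0.000,"ry":0.001,"rz":0.004}]
```

View pics/s17.png

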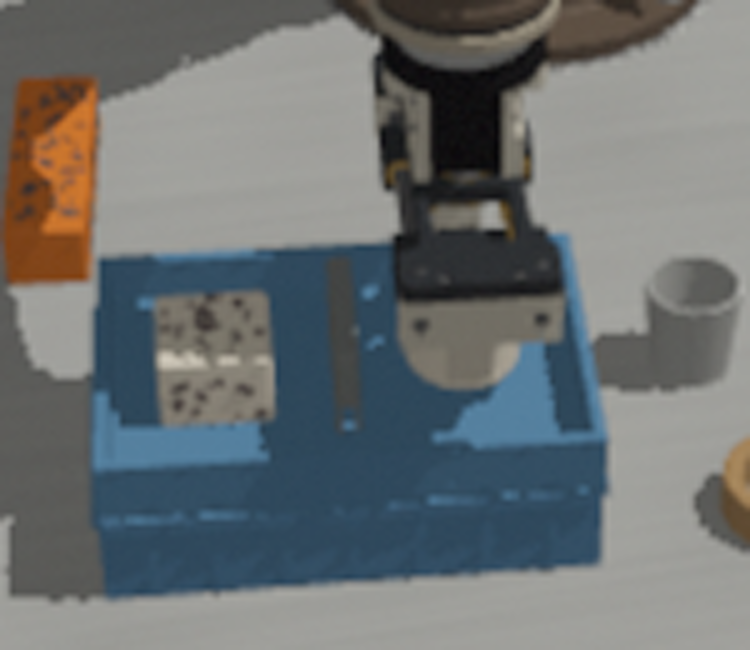

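Emit:
move_arm:
  series:
    - {"x": -0.2, "y": 0.8, "z": -0.1, "rx": 0, "ry": 0, "rz": 0.004}
    - {"x": 0, "y": 0.4, "z": 0, "rx": 0, "ry": 0, "rz": 0}
    - {"x": 0, "y": 0, "z": 0, "rx": 0, "ry": 0, "rz": 0}
    - {"x": 0, "y": 0, "z": 0, "rx": 0, "ry": 0, "rz": 0}

```text
clock: 37.6
position: [0.4666, -0.1418, 0.091]
ee_rot: [-1.569, 0.103, -0.104]
force: [-0.1, -1.3, -0.9]
width: 0.604
```

Emit:
move_arm:
  series:
    - {"x": 0, "y": 0.2, "z": 0, "rx": 0, "ry": 0, "rz": 0}
    - {"x": 0, "y": 0, "z": 0, "rx": 0, "ry": 0, "rz": 0}
    - {"x": 0, "y": 0, "z": 0, "rx": 0, "ry": 0, "rz": 0}

```text
clock: 37.98
position: [0.4668, -0.1418, 0.089]
ee_rot: [-1.569, 0.102, -0.104]
force: [0.2, -0.5, -1.3]
width: 0.601
```

Emit:
move_arm:
  series:
    - {"x": 0, "y": 0, "z": 0, "rx": 0, "ry": 0, "rz": 0}
    - {"x": 0, "y": 0, "z": 0, "rx": 0, "ry": 0, "rz": 0}
    - {"x": 0, "y": 0, "z": 0, "rx": 0, "ry": 0, "rz": 0}
    - {"x": 0, "y": 0, "z": 0, "rx": 0, "ry": 0, "rz": 0}
    - {"x": 0, "y": -1, "z": 0, "rx": 0, "ry": 0, "rz": 0}
    - {"x": 0, "y": -3, "z": 0, "rx": 0, "ry": 0, "rz": 0}
    - {"x": 0, "y": -5, "z": 0, "rx": 0, "ry": 0, "rz": 0}
    - {"x": 0, "y": -3, "z": 0, "rx": 0, "ry": 0, "rz": 0}
    - {"x": 0, "y": 0, "z": 0, "rx": 0, "ry": 0, "rz": 0}
  jaw: 7.5

```text
clock: 39.1
position: [0.4666, -0.1426, 0.215]
ee_rot: [-1.569, 0.103, -0.106]
force: [0.4, 0.8, -0.2]
width: 0.821
```

Emit:
move_arm:
  series:
    - {"x": 0, "y": -1, "z": 3, "rx": 0, "ry": 0, "rz": 0}
    - {"x": 0, "y": 0, "z": 5, "rx": 0, "ry": 0, "rz": 0}
    - {"x": 0, "y": 0, "z": 5, "rx": 0, "ry": 0, "rz": 0}
    - {"x": 0, "y": 0, "z": 5, "rx": 0, "ry": 0, "rz": 0}
    - {"x": 0, "y": 0, "z": 5, "rx": 0, "ry": 0, "rz": 0}
    - {"x": 0, "y": 0, "z": 5, "rx": 0, "ry": 0, "rz": 0}
    - {"x": 0, "y": 0, "z": 3, "rx": 0, "ry": 0, "rz": 0}
    - {"x": 0, "y": 0, "z": 0, "rx": 0, "ry": 0, "rz": 0}
    - {"x": 0, "y": 0, "z": 0, "rx": 0, "ry": 0, "rz": 0}

```text
clock: 40.22
position: [0.5063, 0.1725, 0.2215]
ee_rot: [-1.572, 0.109, -0.105]
force: [0.9, -0.0, 1.0]
width: 0.814
```

```bash
python3 pl.py .4665 -.1415 .089 -7.6;python3 - <<'E'
from h import *
a=grab("scene","18");b=grab("top","18")
crop(a,(215,190,375,310),5,"pics/s18.png");crop(b,(280,180,410,280),6,"pics/t18.png")
E
```

```text
pos [0.5063 0.1725 0.2215] yaw -7.83 -> -7.6 clock 40.23 force [ 0.9 -0.   1. ] w 0.814 n 6
[{"x":0.06,"y":2.23,"z":-5.27,"rx":0.001,"ry":-0.001,"rz":-0.000},{"x":0.06,"y":2.23,"z":-5.27,"rx":0.001,"ry":-0.001,"rz":-0.000},{"x":0.05,"y":2.22,"z":-5.27,"rx":0.001,"ry":-0.001,"rz":-0.000},{"x":0.05,"y":2.22,"z":-5.27,"rx":0.001,"ry":-0.001,"rz":-0.000},{"x":0.04,"y":2.22,"z":-5.27,"rx":0.001,"ry":-0.001,"rz":-0.000},{"x":0.04,"y":2.21,"z":-5.27,"rx":0.001,"ry":-0.001,"rz":-0.000}]
```

View pics/s18.png

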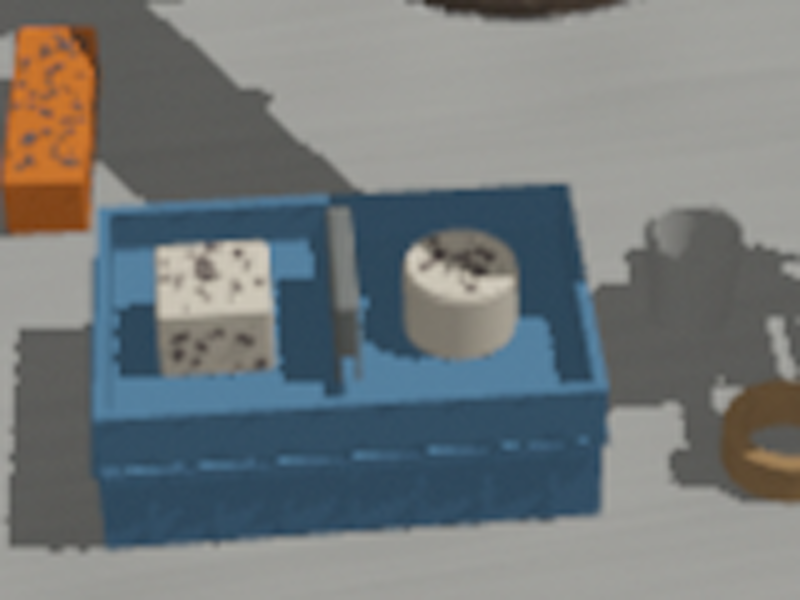

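View pics/t18.png

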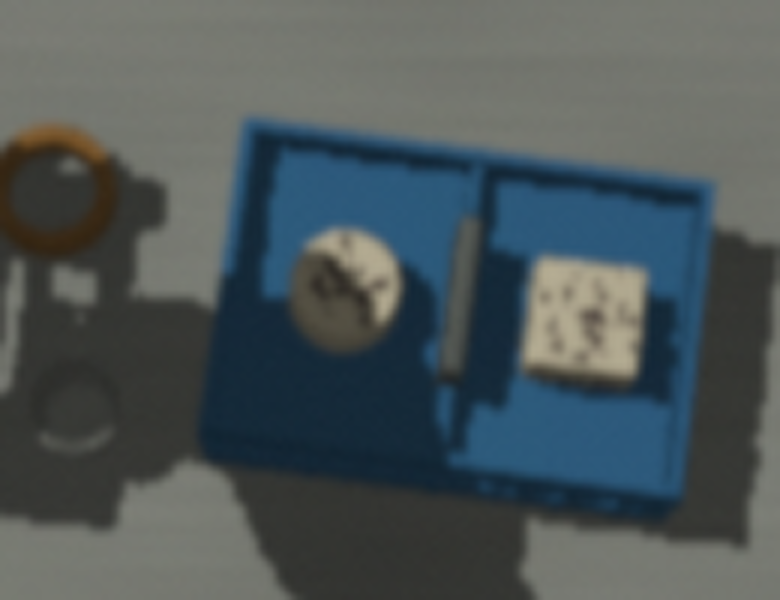

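```bash
python3 - <<'E'
from h import *
w=np.radians(-7.6);M=np.array([[np.cos(w),np.sin(w)],[-np.sin(w),np.cos(w)]])
for n,s,t in(("round",(307,243.4),(337.8,227.5)),("block",(257.8,245.6),(377.8,232.5))):
    X,e=tri(s,t);print(n,"tri",X.round(4),e.round(4),"in tray",(M@(X[:2]-[.4585,-.199])).round(4),[ (M@(onz(k,p,.1)[:2]-[.4585,-.199])).round(4) for k,p in(("scene",s),("top",t))])
b=(300,190,410,280);im=cv2.imread("pics/top_18.png")
q=[((247,118)),((715,183)),((684,497))]
q=[(np.array(p)+.5)/6-.5+[280,180] for p in q]
print([onz("top",p,.084).round(4) for p in q])
a=cv2.imread("pics/scene_18.png");a0=cv2.imread("pics/scene0.png")
# bystanders: diff between start and now in top view outline of cup/tape
for nm in("0","_18"):
    im=cv2.imread(f"pics/top{nm}.png");h=cv2.cvtColor(im,cv2.COLOR_BGR2HSV)
    m=((h[...,0]<25)&(h[...,1]>90)&(h[...,2]>40)).astype(np.uint8);m[:195]=0;m[230:]=0;m[:,:270]=0;m[:,305:]=0
    ys,xs=np.nonzero(m);print("tape",xs.min(),xs.max(),ys.min(),ys.max())
E
```

```text
round tri [ 0.4649 -0.1413  0.0931] 0.0037 in tray [-0.0013  0.058 ] [array([0.0073, 0.0591]), array([-0.003 ,  0.0562])]
block tri [ 0.4501 -0.2596  0.0958] 0.0037 in tray [-0.0003 -0.0612] [array([ 0.0052, -0.0593]), array([-0.0013, -0.0627])]
[array([ 0.5537, -0.0916,  0.084 ]), array([ 0.5219, -0.3269,  0.084 ]), array([ 0.3626, -0.308 ,  0.084 ])]
tape 278 299 201 222
tape 279 298 201 222
```

```bash
python3 -c "
from cell import arm
print(arm.observe()['clock']);print(arm.sign_off())"
```

```text
40.325
the job is handed in; nothing more can be done
None
```

The two-tier set is built and handed in at about 40 s of the 128 s allowed; the hand-in reports no verdict, so a pass is not confirmed.

I laid the long bar in the lower tray, stacked the handled tray on it, then put the block in the −y compartment and the round cake in the +y compartment, nearer the scale. These are my last measurements:

| Item | Measured | Allowed |
|---|---|---|
| Bar, off the lower tray's middle (checked before stacking) | under 5 mm in both views | 15 mm |
| Upper tray, off the lower tray's centre (top camera only) | about 1 mm | 8 mm |
| Round cake, in the tray frame (x, y) | −1, +58 mm | x ±15; y 45 to 75 |
| Block, in the tray frame (x, y) | 0, −61 mm | x ±15; y −75 to −45 |

- **Seating:** the upper tray stopped at the expected seated height and would not go lower when pressed. That press reached 53 N at the wrist, under the 120 N limit. It looks level on the rim in the last pictures.
- **Bystanders:** the tape roll's outline in the top view is within 1 pixel (about 3 mm) of where it started. The cup I only checked by eye, and it looks unmoved.
- **Release:** the gripper had let go and stood well clear of everything at hand-in.

**Disagreements:**
- The scene camera puts points 5–10 mm further in x than the top camera. I used values between the two, which agree with the arm's own positions.
- Heights triangulated from the two views usually came out 2–7 mm low against the stated sizes.
- The round cake measured 55 mm across in the gripper, not 56.

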